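# Take down the pot tower and close the paste pots in pairs

## Task

The clean paste pots are stacked upside down in a tower with a steel weight on top: take the tower apart, stand the weight on its round cork pad, and set each upside-down pot, still mouth down, on the upright pot of its own size, centred rim on rim, so that all three pairs stand closed against dust. Put everything down without dropping it, leave the upright pots where they stand, and do not disturb the amber jar or the blue brush dish.

Things in the scene. Friction and masses are not known exactly. Their poses are not given: they have to be found in the camera images.
- cover_large: the large upside-down pot of the tower: a straight-sided round white ceramic pot, 66 mm outside diameter, 46 mm high, wall and floor 6 mm thick, mouth down, its flat tan unglazed foot on top; standing on the mat at the start. Origin: centre of its mouth's rim plane (its underside as it stands), z up towards its foot; round, so yaw is meaningless.
- cover_medium: the medium upside-down pot of the tower: a straight-sided round white ceramic pot, 52 mm outside diameter, 42 mm high, wall and floor 6 mm thick, mouth down, its flat tan unglazed foot on top; standing centred (within 2 mm) on the foot of the large one at the start. Origin: centre of its mouth's rim plane (its underside as it stands), z up towards its foot; round, so yaw is meaningless.
- cover_small: the small upside-down pot of the tower: a straight-sided round white ceramic pot, 38 mm outside diameter, 38 mm high, wall and floor 6 mm thick, mouth down, its flat tan unglazed foot on top; standing centred (within 2 mm) on the foot of the medium one at the start. Origin: centre of its mouth's rim plane (its underside as it stands), z up towards its foot; round, so yaw is meaningless.
- weight: plain upright steel cylinder, 30 mm diameter, 40 mm high, about 0.22 kg, standing on the foot of the small upside-down pot, top of the tower (tower 166 mm high in all). Origin: centre of its underside, z up.
- pot_large: the large upright pot: same make and size as the large upside-down one (66 mm outside diameter, 46 mm high, wall 6 mm), empty, loose, standing mouth up by itself on the mat. Origin: centre of its underside, z up; its rim is 46 mm above the origin.
- pot_medium: the medium upright pot: same make and size as the medium upside-down one (52 mm outside diameter, 42 mm high, wall 6 mm), empty, loose, standing mouth up by itself on the mat. Origin: centre of its underside, z up; its rim is 42 mm above the origin.
- pot_small: the small upright pot: same make and size as the small upside-down one (38 mm outside diameter, 38 mm high, wall 6 mm), empty, loose, standing mouth up by itself on the mat. Origin: centre of its underside, z up; its rim is 38 mm above the origin.
- pad: round flat cork pad, 60 mm diameter, 6 mm thick, fixed to the mat; the place of the steel weight. Origin: centre of its underside, its top 6 mm above.
- jar: bystander: closed amber glass jar with steel cap, 48 mm diameter, 70 mm high, loose. Origin: centre of its underside.
- dish: bystander: shallow blue dish with a small brush lying in it, 80 mm diameter, 12 mm high, loose. Origin: centre of its underside. (All stands on a dark green cutting mat whose top is 2 mm above the table; the tower, the three upright pots, pad, jar and dish stand at least 110 mm apart, centre to centre, in any arrangement.)

How it is judged:
By the outcome, as a careful person would: the job done as asked, in the order asked, and still so for the second after the job is handed in, with the robot touching nothing.
It also fails if it takes over 120 s, if anything falls off the work surface, if the arm or the gripper's body presses on something with over 40 N, if the wrist force passes 120 N, or if a joint passes its speed limit or range.

## Robot

A 6-joint arm with a two-finger parallel gripper is mounted at the origin on the work surface. World frame = base frame: x ahead of the robot, y to its left, z up, the work surface at z = 0. Lengths are in m, angles in rad, forces in N, time in s.
With the tool pointing down it reaches from about 0.375 to 0.975 m from the base axis. Payload 3.8 kg.
Tool frame: the origin (TCP) lies on the centre line of the jaws, within the pads' length; the fingertips stand 8 mm ahead of it and the grasp point (between the pads) lies 11 mm behind it; z points along the fingers, y is the direction in which the jaws open and shut (so a half turn about z gives the same grasp; the last joint's range is limited). The gripper opens to 85 mm and grips with 20 to 120 N. Pads are 22 mm wide; open, the fingers measure 114 mm over their backs; the gripper's body (76 mm by 85 mm) begins 54 mm behind the grasp point. The pads swing forward as they close: fully open they stand 13 mm farther back than shut.
Start: joints at [-1.322, 0.264, 1.604, -0, 1.274, -0.037], TCP at [0.19, -0.648, 0.214] pointing down, gripper open.
Joint ranges: [-2.63, 2.63], [-0.94, 2.18], [0.31, 2.57], [-1.31, 4.45], [0, 2.66], [-2.55, 2.55]. Speed limits (rad/s): [2.57, 2.57, 3.14, 3.14, 3.14, 3.14].

## Interface

Orientations are given as a rotation vector (axis times angle).
In Python, from workcell import * gives the robot as it stands.
- The arm moves only by the tool play_rows, never from a script. Its arguments are lists of equal length, an entry for each row: "slide": the shift along the tool's x, y, z in cm, a list of three; "delta_rot": the turn, a rotation vector about the tool's x, y, z in rad, a list of three. In form: {"slide": [[x, y, z], ...], "delta_rot": [[wx, wy, wz], ...]}. A call has 1 to 12 rows; each row is the pose to reach, as a shift and turn from the pose measured when the call began, along the tool's axes at that moment; what a row does not reach only later rows make up. A row lasts 1/12 s, in which the tool goes at most 41.7 mm and 7.16 degrees, less where a joint would pass 70% of its speed; a pose out of reach is approached as far as the arm can. A call with a gripper value outside its range is refused whole. "hand" is the opening, from 0 (shut) to 1 (fully open), set as the call begins (left out, the last holds). The fingers move at their own pace and stop on an object; "force" is the grip in N (left out, the last holds). Time passes only in rows, so rows that repeat a pose let the fingers close. It gives the time, the measured TCP pose, the force and the opening at its end, in the units of the state.
- read_state(): the state, without advancing time (a new reading comes with each control period).
- read_camera(name): name is "side" or "top" or "wrist"; returns a dict with "image" (384x512x3 uint8, red, green, blue), "depth" (384x512 float32, m along the optical axis (not along the pixel's ray), 0 where there is no reading), "fovy" (degrees; the focal length in pixels is half the picture's height over the tangent of half this angle, whatever the lens; pixels are square), "cx", "cy" (the principal point, pixels), "world_from_camera" (4x4, takes a point from camera to world coordinates); the wrist camera has in their place "hand_eye" (4x4, takes a point from camera to tool coordinates, whose origin is the TCP and whose axes are the flange's). Camera axes: x right, y up, looking along -z (the intrinsics and any distortion apply to the point x, -y, -z); pixel columns grow to the right and rows downward; lengths in m; the calibration is good to about 2 mm. A picture is of the moment at which its call begins: read the wrist's pose just before it.
- finish_job(): hands the job in, once; it reports no verdict.
Trained networks look in a picture, given as the dict that the camera call returned (one of the last four; its "shot" number tells which), for a name from the list of things; names that differ only in an ending like _2 or _b are one class to them, and where a whole thing is asked for, a point or a joint stands for the part that bears it (a point fixed in the world has none). Each returns a list of dicts, best first, with "conf" (0 to 1); they miss things now and then, are a little off and sometimes report something else, mostly with a low value. They report only what shows in the picture. A call takes as long as a camera call.
- spot_in(target, picture): "bbox" ([centre column, centre row, width, height] in pixels, round what is visible of it).
- landmark_of(target, picture): "at" ([column, row] in pixels: a listed point, or the origin of a listed thing).
The state is a dict: "time": time; "q": joint angles; "joint_vel": joint speeds; "joint_torque": joint torques, N m; "tool_pos": TCP position; "tcp_rot": TCP orientation; "wrist_force": force on the tool from outside, world axes, zero at the start; "torque": the same for the moment, N m; "width": opening from 0.0 (shut) to 1.0 (fully open).
Only numpy, scipy, OpenCV 4.12 (cv2) and the standard library are available. Lean on these libraries where they do the work, as an engineer would, in place of code of your own. Each camera call takes 0.05 s, during which the arm holds its last target.

## Working session

There is one attempt and no reset: what is moved stays moved. The work goes in short steps, Python scripts to look and compute and a tool call to move; the robot and the scene stay as the last step left them, time stands still between calls to the robot, and variables do not carry over. Pictures are saved under pics/ and viewed, and the job is handed in when it is done.

Besides the shell and the picture viewer there is one more tool, called as name(argument=value, ...), one argument or row to a line, values as JSON. play_rows: Moves the arm, as the interface text tells. Its arguments: {"type":"object","properties":{"slide":{"type":"array"},"delta_rot":{"type":"array"},"hand":{"type":"number"},"force":{"type":"number"}},"required":["slide","delta_rot"]}

```bash
ls -la; mkdir -p pics; cat > h.py <<'E'
from workcell import *
import numpy as np, cv2
def save(n,p): cv2.imwrite('pics/'+n+'.png',cv2.cvtColor(p['image'],cv2.COLOR_RGB2BGR))
def f_of(p): return p['image'].shape[0]/2/np.tan(np.radians(p['fovy'])/2)
E
python3 - <<'E'
from h import *
s=read_state()
for k,v in s.items(): print(k,v)
for c in ['side','top','wrist']:
    p=read_camera(c); save(c+'0',p)
    print(c,{k:v for k,v in p.items() if k not in('image','depth')})
    np.savez(f'{c}0.npz',**{k:v for k,v in p.items()})
E
```

```text
total 12
drwxr-xr-x  3 agent agent 4096 Dec  6 13:20 .
drwxr-xr-x 23 root  root  4096 Dec  6 13:20 ..
drwxr-xr-x  2 agent agent 4096 Dec  6 13:20 pics
time 0.0
q [-1.32190395e+00  2.64743806e-01  1.60540819e+00  8.81252442e-06
  1.27372287e+00 -3.68781761e-02]
joint_vel [ 5.17602654e-04  1.01083726e-03  6.15827801e-05  2.59812365e-04
 -3.99762396e-04  4.45873648e-04]
joint_torque [-6.56422144e-04 -5.15110624e+01 -3.67316294e+01 -7.24939895e-07
  1.30054518e-02 -1.51886729e-05]
tool_pos [ 0.19009939 -0.64684839  0.21234993]
tcp_rot [-3.10733088e+00 -4.47034146e-01  3.65891402e-04]
wrist_force [-0.17498036  0.46231626 -0.23310548]
torque [ 0.01499448 -0.04206684  0.05868035]
width 1.003214278349832
side {'fovy': 56.250492563139545, 'cx': 252.39452255124408, 'cy': 187.29947186233534, 'world_from_camera': array([[ 0.99168083,  0.09472038, -0.08716179,  0.4702166 ],
       [-0.1286048 ,  0.7002947 , -0.70217387, -0.51564378],
       [-0.00547123,  0.70754179,  0.70665033,  0.6042278 ],
       [ 0.        ,  0.        ,  0.        ,  1.        ]]), 'shot': 1}
top {'fovy': 57.745427506657165, 'cx': 260.093228657136, 'cy': 194.57778536288555, 'world_from_camera': array([[ 0.01870412,  0.99265322, -0.11953974,  0.44023734],
       [-0.99934563,  0.0148589 , -0.0329777 , -0.02125378],
       [-0.0309592 ,  0.12007834,  0.99228157,  0.9858634 ],
       [ 0.        ,  0.        ,  0.        ,  1.        ]]), 'shot': 2}
wrist {'fovy': 71.41117368704155, 'cx': 256.1738320836882, 'cy': 192.37914018875188, 'hand_eye': array([[ 9.87182509e-05,  9.51074141e-01,  3.08962730e-01,
         8.03456466e-02],
       [ 9.99999734e-01, -3.17149409e-04,  6.56760046e-04,
        -2.62783610e-04],
       [ 7.22614844e-04,  3.08962583e-01, -9.51073919e-01,
        -1.59857140e-01],
       [ 0.00000000e+00,  0.00000000e+00,  0.00000000e+00,
         1.00000000e+00]]), 'shot': 3}
```

View pics/side0.png

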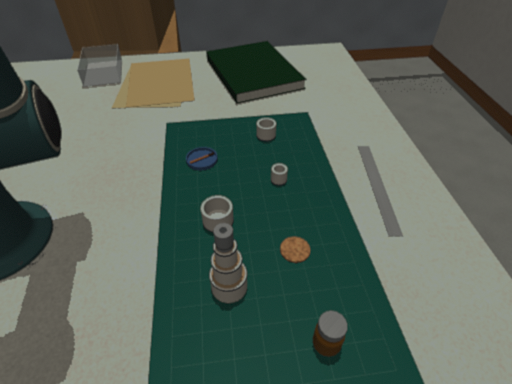

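View pics/top0.png

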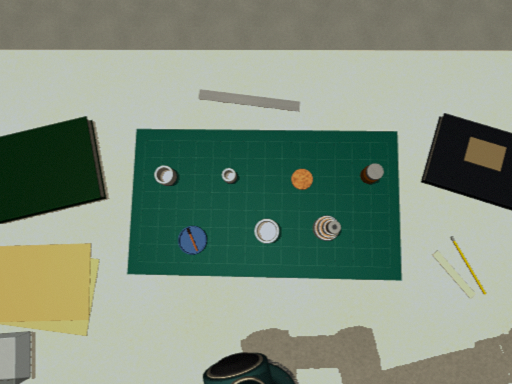

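View pics/wrist0.png

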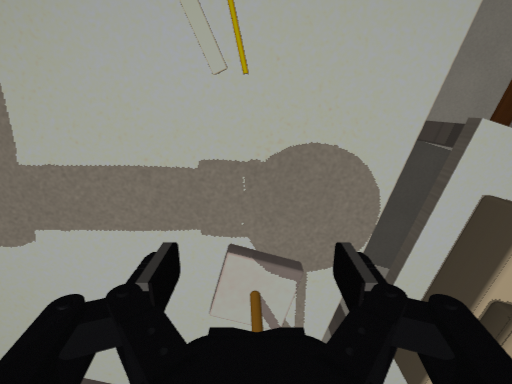

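```bash
cat >> h.py <<'E'
from scipy.optimize import least_squares
def cloud(p,T=None):
    f=f_of(p); d=p['depth']; v,u=np.mgrid[:d.shape[0],:d.shape[1]]
    P=np.stack([(u-p['cx'])/f*d,-(v-p['cy'])/f*d,-d,np.ones_like(d)],-1)
    T=p['world_from_camera'] if T is None else T
    W=(P@np.asarray(T).T)[...,:3]; W[d<=0]=np.nan
    return W
def toolT(s):
    R,_=cv2.Rodrigues(np.array(s['tcp_rot'],float)); T=np.eye(4);T[:3,:3]=R;T[:3,3]=s['tool_pos'];return T
E
python3 - <<'E'
from h import *
for c in ['top','side']:
    p=dict(np.load(c+'0.npz')); W=cloud(p)
    n={'top':dict(tower=(330,227),potL=(267,231),potM=(166,176),potS=(230,176),pad=(302,179),jar=(373,173),dish=(193,240)),
     'side':dict(tower=(226,265),potL=(217,214),potM=(266,129),potS=(279,174),pad=(295,249),jar=(330,335),dish=(202,158))}[c]
    for k,(u,v) in n.items():
        r=45 if c=='side' and k=='tower' else 20
        w=W[v-r:v+r,u-r:u+r].reshape(-1,3); w=w[~np.isnan(w[:,0])]
        m=w[w[:,2]<0.0045]
        print(c,k,'matz',np.median(m[:,2]) if len(m) else None, end=' ')
        o=w[w[:,2]>(0.0055 if k in('pad','dish') else .012)]
        print('n',len(o),'xy mid',np.round((o.min(0)+o.max(0))/2,4),'ext',np.round(np.ptp(o,axis=0),3),'zmax',o[:,2].max().round(4))
E
```

```text
top tower matz 0.0025961672692131343 n 528 xy mid [ 0.4677 -0.1682  0.093 ] ext [0.067 0.062 0.159] zmax 0.1727
top potL matz 0.0025410325129739397 n 197 xy mid [ 0.4567 -0.0091  0.033 ] ext [0.062 0.062 0.042] zmax 0.0541
top potM matz 0.002679182978558625 n 239 xy mid [0.6067 0.2778 0.0304] ext [0.051 0.051 0.036] zmax 0.0485
top potS matz 0.0026479835110003735 n 120 xy mid [0.6091 0.0982 0.0282] ext [0.037 0.037 0.032] zmax 0.0441
top pad matz 0.0025632135656996624 n 427 xy mid [ 0.6064 -0.1054  0.0105] ext [0.113 0.111 0.01 ] zmax 0.0154
top jar matz 0.0026238565994109453 n 345 xy mid [ 0.6166 -0.2921  0.0447] ext [0.045 0.045 0.065] zmax 0.0774
top dish matz 0.0027180224962257693 n 681 xy mid [0.4286 0.199  0.0126] ext [0.11  0.114 0.014] zmax 0.0197
side tower matz 0.00289180652888249 n 2288 xy mid [ 0.4631 -0.112   0.0918] ext [0.075 0.185 0.16 ] zmax 0.1716
side potL matz 0.002957468723661094 n 905 xy mid [ 0.4574 -0.0776  0.0918] ext [0.065 0.198 0.16 ] zmax 0.1716
side potM matz 0.0023921127355914784 n 349 xy mid [0.6068 0.277  0.0295] ext [0.05  0.054 0.035] zmax 0.0469
side potS matz 0.0027304403912483677 n 270 xy mid [0.6098 0.0972 0.0274] ext [0.038 0.039 0.031] zmax 0.0427
side pad matz 0.0027863353984992623 n 594 xy mid [ 0.6019 -0.1073  0.0086] ext [0.065 0.084 0.006] zmax 0.0116
side jar matz 0.0029105451855266917 n 1104 xy mid [ 0.6171 -0.2976  0.044 ] ext [0.045 0.041 0.064] zmax 0.076
side dish matz 0.0027942758495664854 n 560 xy mid [0.4305 0.2097 0.0112] ext [0.083 0.157 0.011] zmax 0.017
```

```bash
cat >> h.py <<'E'
RT=np.array([[0,1,0],[1,0,0],[0,0,-1.]])
def go(x,y,z):
    s=read_state();T=toolT(s);R=T[:3,:3]
    d=R.T@(np.array([x,y,z])-T[:3,3])*100
    w=cv2.Rodrigues(R.T@RT)[0].ravel()
    print('t',round(s['time'],2),'pos',np.round(s['tool_pos'],4),'slide cm',np.round(d,2),'rot',np.round(w,4),'F',np.round(s['wrist_force'],1),'w',round(s['width'],3))
    return d,w
E
python3 -c "
from h import *
go(0.468,-0.168,0.30)"
```

```text
t 0.15 pos [ 0.1901 -0.647   0.2126] slide cm [ 40.16 -38.14  -8.67] rot [-0.0015 -0.0013 -1.285 ] F [ 0.1 -0.4 -0.4] w 1.002
```

play_rows(
  slide=[
    [4,-3.8,-8.7],
    [8,-7.6,-8.7],
    [12,-11.4,-8.7],
    [16,-15.2,-8.7],
    [20,-19,-8.7],
    [24,-22.8,-8.7],
    [28,-26.6,-8.7],
    [32,-30.4,-8.7],
    [36,-34.2,-8.7],
    [40.16,-38.14,-8.7],
    [40.16,-38.14,-8.7],
    [40.16,-38.14,-8.7],
  ],
  delta_rot=[
    [0,0,-0.12],
    [0,0,-0.24],
    [0,0,-0.36],
    [0,0,-0.48],
    [0,0,-0.6],
    [0,0,-0.72],
    [0,0,-0.84],
    [0,0,-0.96],
    [0,0,-1.08],
    [0,0,-1.2],
    [-0.0015,-0.0013,-1.285],
    [-0.0015,-0.0013,-1.285],
  ],
  hand=1,
  force=30,
)

```text
time: 1.15
tool_pos: [0.4276, -0.2363, 0.2991]
tcp_rot: [2.217, 2.225, -0.0]
wrist_force: [0.3, 0.2, 0.3]
width: 0.997
```

```bash
python3 -c "
from h import *
go(0.468,-0.168,0.30)"
```

```text
t 1.15 pos [ 0.4276 -0.2363  0.2991] slide cm [ 6.82  4.07 -0.09] rot [0.0002 0.0002 0.0034] F [0.3 0.2 0.3] w 0.997
```

play_rows(
  slide=[
    [3.4,2,0],
    [6.8,4.05,0],
    [6.8,4.05,0],
    [6.8,4.05,0],
    [6.8,4.05,0],
  ],
  delta_rot=[
    [0,0,0.003],
    [0,0,0.003],
    [0,0,0.003],
    [0,0,0.003],
    [0,0,0.003],
  ],
)

```text
time: 1.57
tool_pos: [0.4675, -0.1682, 0.2987]
tcp_rot: [-2.22, -2.223, 0.002]
wrist_force: [-0.3, -0.6, 0.4]
width: 1.003
```

```bash
cat >> h.py <<'E'
def wshot(n):
    s=read_state();p=read_camera('wrist');save(n,p)
    np.savez(n+'.npz',tp=s['tool_pos'],tr=s['tcp_rot'],**p)
    W=cloud(p,toolT(s)@p['hand_eye'])
    return s,p,W
E
python3 - <<'E'
from h import *
go(0.468,-0.168,0.30)
s,p,W=wshot('w1')
for lo,hi in [(.158,.18),(.122,.135),(.083,.097),(.042,.054)]:
    m=(W[...,2]>lo)&(W[...,2]<hi)&(abs(W[...,0]-.468)<.06)&(abs(W[...,1]+.168)<.06)
    o=W[m]; print(lo,len(o),o.mean(0).round(4),((o.min(0)+o.max(0))/2).round(4),np.ptp(o,axis=0).round(3))
E
```

```text
t 1.57 pos [ 0.4675 -0.1682  0.2987] slide cm [ 0.02  0.05 -0.13] rot [-0.0008  0.0007  0.0016] F [-0.3 -0.6  0.4] w 1.003
0.158 541 [ 0.4679 -0.1665  0.1673] [ 0.4682 -0.1673  0.1646] [0.029 0.028 0.011]
0.122 223 [ 0.4696 -0.1576  0.1273] [ 0.4687 -0.1624  0.1283] [0.037 0.029 0.012]
0.083 355 [ 0.4696 -0.1556  0.0897] [ 0.4688 -0.1625  0.0911] [0.052 0.043 0.011]
0.042 313 [ 0.4704 -0.1533  0.0474] [ 0.4695 -0.1625  0.0491] [0.066 0.052 0.009]
```

View pics/w1.png

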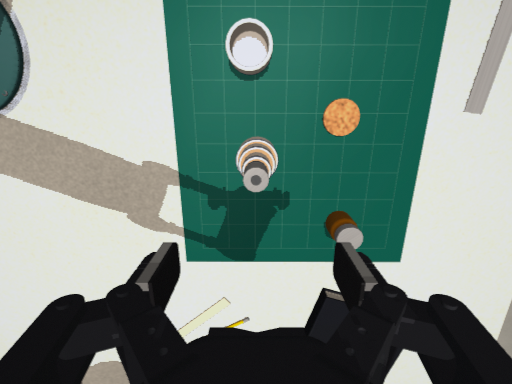

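play_rows(
  slide=[
    [0.07,0.05,3.5],
    [0.07,0.05,7],
    [0.07,0.05,10.5],
    [0.07,0.05,13.5],
    [0.07,0.05,15],
    [0.07,0.05,15.4],
    [0.07,0.05,15.4],
    [0.07,0.05,15.4],
  ],
  delta_rot=[
    [0,0,0],
    [0,0,0],
    [0,0,0],
    [0,0,0],
    [0,0,0],
    [0,0,0],
    [0,0,0],
    [0,0,0],
  ],
)

```text
time: 2.28
tool_pos: [0.4681, -0.1696, 0.1459]
tcp_rot: [2.223, 2.218, -0.001]
wrist_force: [0.5, 0.4, 0.9]
width: 1.003
```

```bash
python3 - <<'E'
from h import *
go(0.468,-0.1675,0.144)
wshot('w2')
p=read_camera('side'); i=p['image'][170:330,150:310]; cv2.imwrite('pics/s2.png',cv2.resize(i[...,::-1],None,fx=3.5,fy=3.5,interpolation=cv2.INTER_CUBIC))
E
```

```text
t 2.28 pos [ 0.4681 -0.1696  0.1459] slide cm [ 0.21 -0.01  0.19] rot [ 0.0006  0.0013 -0.0019] F [0.5 0.4 0.9] w 1.003
```

View pics/s2.png

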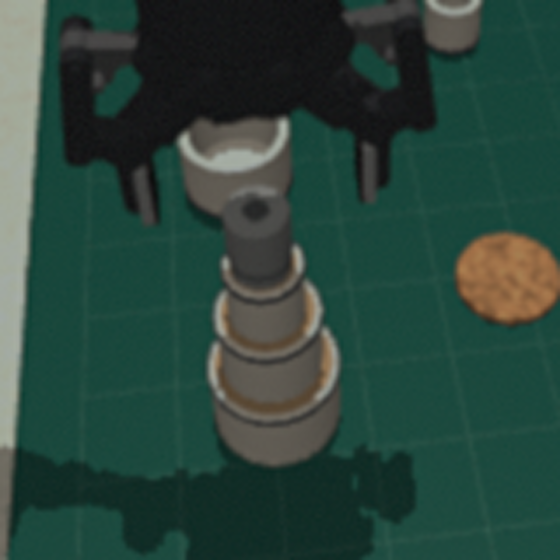

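View pics/w2.png

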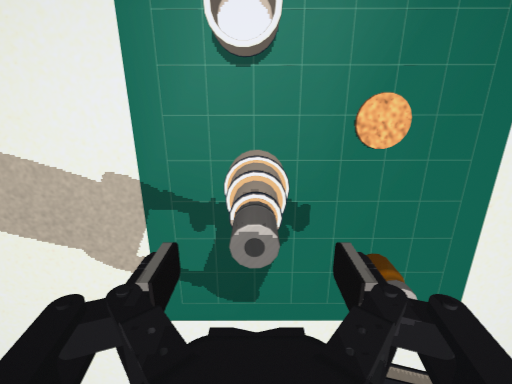

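```bash
python3 - <<'E'
from h import *
go(0.468,-0.1675,0.144)
p=read_camera('side'); W=cloud(p)
for lo,hi in [(.395,.44),(.50,.545)]:
    m=(W[...,0]>lo)&(W[...,0]<hi)&(abs(W[...,1]+.165)<.04)&(W[...,2]>.1)
    o=W[m]; print(len(o)); i=np.argsort(o[:,2])[:8]; print(o[i].round(4))
E
```

```text
t 2.38 pos [ 0.469  -0.1694  0.1469] slide cm [ 0.19 -0.11  0.29] rot [ 0.0027  0.0021 -0.001 ] F [0.3 0.  0.5] w 1.002
1969
[[ 0.4199 -0.1794  0.1805]
 [ 0.4264 -0.161   0.1828]
 [ 0.4264 -0.1592  0.183 ]
 [ 0.4232 -0.1801  0.1832]
 [ 0.4264 -0.1657  0.1837]
 [ 0.4204 -0.1804  0.1842]
 [ 0.4265 -0.1641  0.1842]
 [ 0.4262 -0.1812  0.1842]]
1896
[[ 0.5119 -0.1714  0.1792]
 [ 0.5184 -0.1796  0.1809]
 [ 0.5119 -0.1594  0.1814]
 [ 0.5168 -0.1803  0.182 ]
 [ 0.5119 -0.1719  0.1821]
 [ 0.5124 -0.1798  0.1822]
 [ 0.5138 -0.1805  0.1828]
 [ 0.5152 -0.181   0.1831]]
```

```bash
python3 - <<'E'
from h import *
for n in ['w1','w2']:
    p=dict(np.load(n+'.npz'));T=toolT(dict(tool_pos=p['tp'],tcp_rot=p['tr']))
    C=cloud(p,p['hand_eye']); W=cloud(p,T@p['hand_eye'])
    o=C[235:300,140:180].reshape(-1,3); o=o[o[:,2]<.05]; print(n,'left pad tool',np.nanmin(o,0).round(4),np.nanmax(o,0).round(4))
    for (u,v) in [(175,246),(165,260),(140,300),(345,246),(256,181),(254,247)]: print(u,v,C[v,u].round(4),W[v,u].round(4))
    m=(W[...,2]>.158)&(W[...,2]<.185)&(abs(W[...,0]-.468)<.02)&(abs(W[...,1]+.168)<.02);o=W[m]
    print(o.mean(0).round(4),np.median(o[:,2]))
    m=abs(W[...,2]-.002)<.02; print('mat',np.median(W[...,2][m]))
E
```

```text
w1 left pad tool [-0.0103 -0.055  -0.0793] [ 0.0135 -0.0389 -0.0302]
175 246 [ 0.01   -0.0416 -0.0354] [ 0.426  -0.1582  0.3342]
165 260 [ 0.0116 -0.0415 -0.0514] [ 0.4261 -0.1566  0.3501]
140 300 [ 0.0129 -0.0412 -0.0798] [ 0.4264 -0.1553  0.3785]
345 246 [ 0.0114  0.0465 -0.0379] [ 0.5141 -0.1567  0.3366]
256 181 [-0.0011  0.0008  0.1313] [ 0.4682 -0.1693  0.1674]
254 247 [-0.1791 -0.0032  0.2973] [ 0.4644 -0.3474  0.0015]
[ 0.4679 -0.1665  0.1673] 0.16753779728490092
mat 0.00039494364425490813
w2 left pad tool [-0.0107 -0.0557 -0.0808] [ 0.0142 -0.0382 -0.0298]
175 246 [ 0.01   -0.0416 -0.0355] [ 0.4265 -0.1595  0.1813]
165 260 [ 0.011  -0.0419 -0.0504] [ 0.4262 -0.1585  0.1962]
140 300 [ 0.0125 -0.0414 -0.0793] [ 0.4266 -0.1569  0.2251]
345 246 [ 0.0123  0.0459 -0.0396] [ 0.5139 -0.1573  0.1855]
256 181 [0.0209 0.0008 0.0525] [ 0.4689 -0.1488  0.0934]
254 247 [ 0.0016 -0.0003 -0.0218] [ 0.4677 -0.1679  0.1676]
[ 0.4679 -0.1654  0.167 ] 0.16757349982128394
mat 0.0012588894448230248
```

play_rows(
  slide=[
    [0.15,-0.05,1],
    [0.15,-0.05,2],
    [0.15,-0.05,2.7],
    [0.15,-0.05,2.7],
    [0.15,-0.05,2.7],
  ],
  delta_rot=[
    [0,0,0],
    [0,0,0],
    [0,0,0],
    [0,0,0],
    [0,0,0],
  ],
)

```text
time: 2.85
tool_pos: [0.4677, -0.1673, 0.1187]
tcp_rot: [2.221, 2.22, -0.001]
wrist_force: [0.3, -0.5, -0.1]
width: 1.003
```

```bash
cat >> h.py <<'E'
def sideshot(n,u0,v0,w=160,h=160,k=3.5):
    p=read_camera('side'); save(n+'_full',p); i=p['image'][v0:v0+h,u0:u0+w]; cv2.imwrite('pics/'+n+'.png',cv2.resize(i[...,::-1],None,fx=k,fy=k,interpolation=cv2.INTER_CUBIC)); return p
E
python3 - <<'E'
from h import *
go(0.468,-0.1675,0.118)
sideshot('s3',150,170)
go(0.468,-0.1675,0.118)
E
```

```text
t 2.85 pos [ 0.4677 -0.1673  0.1187] slide cm [-0.02  0.03  0.07] rot [ 0.0006  0.0012 -0.0004] F [ 0.3 -0.5 -0.1] w 1.003
t 2.9 pos [ 0.4683 -0.1675  0.1193] slide cm [-0.   -0.03  0.13] rot [ 0.0017  0.0016 -0.0004] F [ 0.4  0.5 -0.5] w 1.004
```

View pics/s3.png

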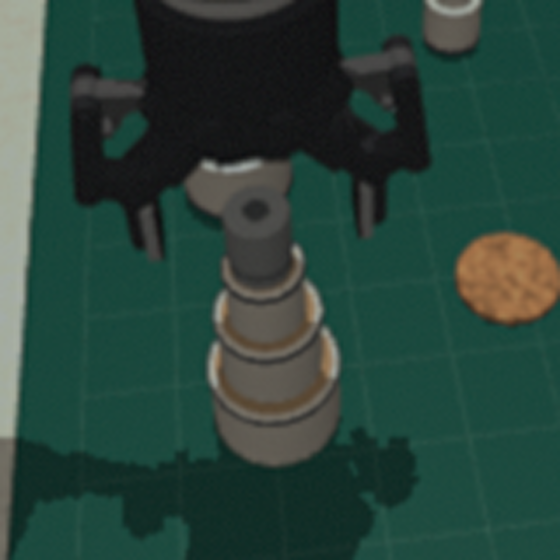

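Fingertips (crop rows ~258 and ~235) now flank the weight at roughly mid-height. Closing.

play_rows(
  slide=[
    [0,0,0],
    [0,0,0],
    [0,0,0],
    [0,0,0],
    [0,0,0],
    [0,0,0],
    [0,0,0],
    [0,0,0],
    [0,0,0],
    [0,0,0],
  ],
  delta_rot=[
    [0,0,0],
    [0,0,0],
    [0,0,0],
    [0,0,0],
    [0,0,0],
    [0,0,0],
    [0,0,0],
    [0,0,0],
    [0,0,0],
    [0,0,0],
  ],
  hand=0,
  force=35,
)

```text
time: 3.73
tool_pos: [0.4683, -0.1676, 0.1197]
tcp_rot: [2.22, 2.219, -0.0]
wrist_force: [-3.4, 0.2, 5.5]
width: 0.337
```

```bash

python3 - <<'E'
from h import *
go(0.468,-0.1675,0.118)
sideshot('s4',150,170)
wshot('w4')
E
```

```text
t 3.73 pos [ 0.4683 -0.1676  0.1197] slide cm [ 0.01 -0.03  0.17] rot [ 0.0017  0.0018 -0.0004] F [-3.4  0.2  5.5] w 0.337
```

View pics/s4.png

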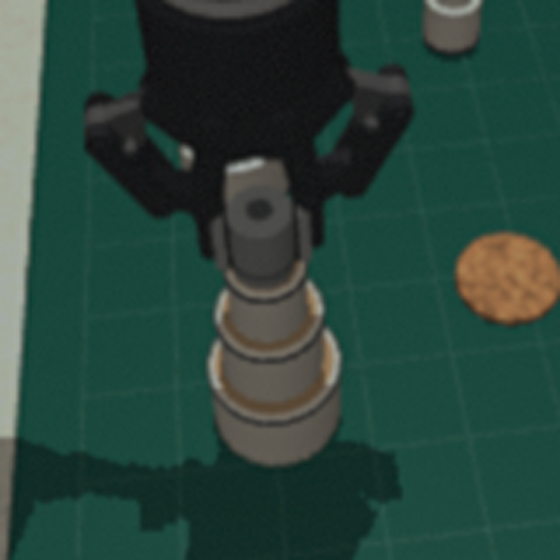

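View pics/w4.png

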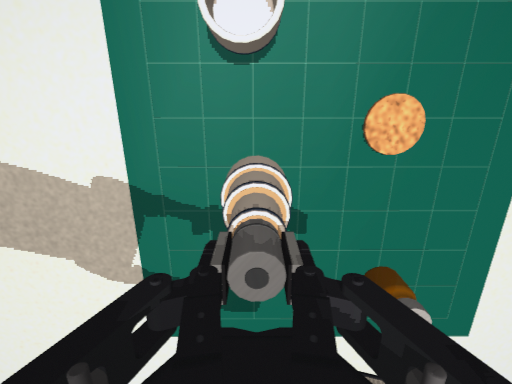

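play_rows(
  slide=[
    [0,0,-0.5],
    [0,0,-1.5],
    [0,0,-3],
    [0,0,-5],
    [0,0,-7],
    [0,0,-7],
    [0,0,-7],
  ],
  delta_rot=[
    [0,0,0],
    [0,0,0],
    [0,0,0],
    [0,0,0],
    [0,0,0],
    [0,0,0],
    [0,0,0],
  ],
)

```text
time: 4.42
tool_pos: [0.4694, -0.1679, 0.191]
tcp_rot: [2.218, 2.217, 0.002]
wrist_force: [0.3, 0.1, -3.6]
width: 0.335
```

```bash

python3 - <<'E'
from h import *
go(0.468,-0.1675,0.118)
sideshot('s5',150,120,200,200,3)
s,p,W=wshot('w5')
ims={'w1':dict(np.load('w1.npz')),'w2':dict(np.load('w2.npz')),'w4':dict(np.load('w4.npz')),'top':dict(np.load('top0.npz')),'side':dict(np.load('side0.npz'))}
for n,p in ims.items():
    T=toolT(dict(tool_pos=p['tp'],tcp_rot=p['tr']))@p['hand_eye'] if n[0]=='w' else None
    W=cloud(p,T); im=p['image'].astype(int)
    m=(im[...,0]>150)&(im[...,0]-im[...,2]>80)&(abs(W[...,0]-.606)<.05)&(abs(W[...,1]+.105)<.05)
    o=W[m]; print(n,len(o),((o.min(0)+o.max(0))/2).round(4),np.ptp(o,axis=0).round(3),o.mean(0).round(4),np.median(o,axis=0).round(4))
E
```

```text
t 4.42 pos [ 0.4694 -0.1679  0.191 ] slide cm [ 0.06 -0.18  7.29] rot [ 0.0052  0.003  -0.0004] F [ 0.3  0.1 -3.6] w 0.335
w1 1059 [ 0.6065 -0.1063  0.0072] [0.057 0.057 0.007] [ 0.6063 -0.1055  0.0077] [ 0.6064 -0.1056  0.0077]
w2 2415 [ 0.6067 -0.1063  0.0076] [0.058 0.058 0.005] [ 0.6065 -0.1052  0.0077] [ 0.6066 -0.1048  0.0077]
w4 2851 [ 0.6069 -0.1062  0.0074] [0.058 0.058 0.005] [ 0.6063 -0.1051  0.0077] [ 0.6063 -0.1051  0.0077]
top 318 [ 0.6058 -0.1053  0.01  ] [0.056 0.054 0.011] [ 0.6053 -0.1055  0.009 ] [ 0.6045 -0.1065  0.0091]Traceback (most recent call last):
  File "<stdin>", line 10, in <module>
    return umr_minimum(a, axis, None, out, keepdims, initial, where)
ValueError: zero-size array to reduction operation minimum which has no identity
```

View pics/s5.png

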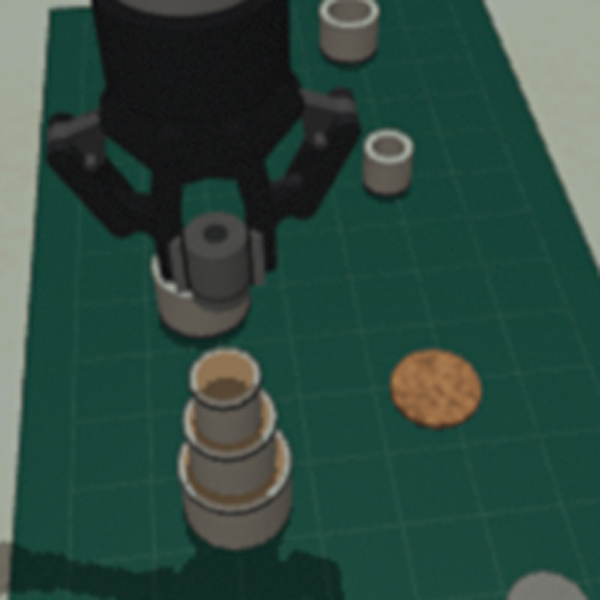

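play_rows(
  slide=[
    [1.6,3.5,0],
    [3.1,7,0],
    [4.6,10.5,0],
    [6.17,13.7,0.5],
    [6.17,13.7,4],
    [6.17,13.7,7.5],
    [6.17,13.7,11],
    [6.17,13.7,14.5],
    [6.17,13.7,17],
    [6.17,13.7,17.8],
    [6.17,13.7,17.8],
    [6.17,13.7,17.8],
  ],
  delta_rot=[
    [0,0,0],
    [0,0,0],
    [0,0,0],
    [0.004,0.003,0],
    [0.004,0.003,0],
    [0.004,0.003,0],
    [0.004,0.003,0],
    [0.004,0.003,0],
    [0.004,0.003,0],
    [0.004,0.003,0],
    [0.004,0.003,0],
    [0.004,0.003,0],
  ],
)

```text
time: 5.52
tool_pos: [0.6042, -0.1056, 0.0099]
tcp_rot: [-2.218, -2.217, 0.003]
wrist_force: [0.4, -1.1, -2.3]
width: 0.339
```

```bash

python3 - <<'E'
from h import *
go(0.6065,-0.1062,0.001)
sideshot('s6',200,150,200,160,3.5)
s,p,W=wshot('w6')
E
```

```text
t 5.52 pos [ 0.6042 -0.1056  0.0099] slide cm [-0.06  0.24  0.89] rot [-0.005  -0.0022 -0.0004] F [ 0.4 -1.1 -2.3] w 0.339
```

View pics/s6.png

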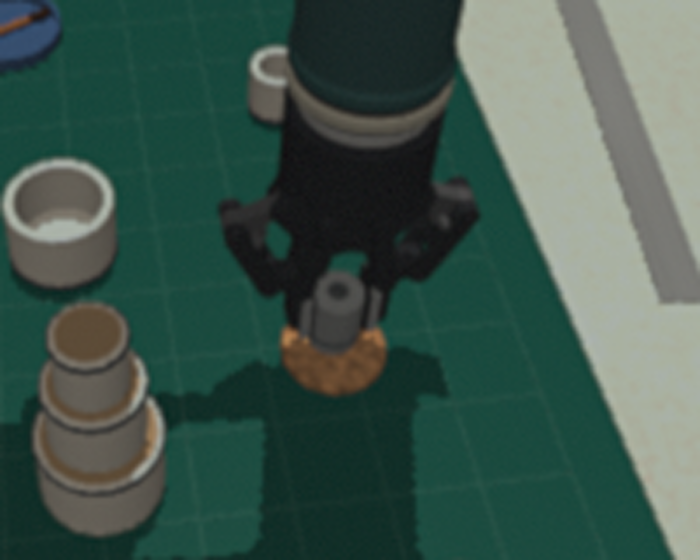

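View pics/w6.png

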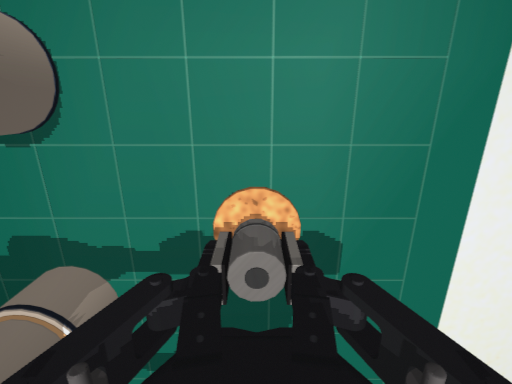

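play_rows(
  slide=[
    [-0.05,0.22,0.2],
    [-0.05,0.22,0.4],
    [-0.05,0.22,0.6],
    [-0.05,0.22,0.7],
    [-0.05,0.22,0.75],
    [-0.05,0.22,0.8],
    [-0.05,0.22,0.8],
  ],
  delta_rot=[
    [0,0,0],
    [0,0,0],
    [0,0,0],
    [0,0,0],
    [0,0,0],
    [0,0,0],
    [0,0,0],
  ],
)

```text
time: 6.2
tool_pos: [0.6085, -0.1066, 0.0043]
tcp_rot: [-2.221, -2.22, -0.001]
wrist_force: [-0.3, 0.3, -2.6]
width: 0.338
```

```bash

python3 - <<'E'
from h import *
go(0.6065,-0.1062,0.001)
p=dict(np.load('w6.npz'));C=cloud(p,p['hand_eye']);print(C[278,257],C[265,262],C[240,257],C[228,257])
s,p,W=wshot('w7')
C=cloud(p,p['hand_eye']);print(C[278,257],C[228,257])
E
```

```text
t 6.2 pos [ 0.6085 -0.1066  0.0043] slide cm [ 0.04 -0.2   0.33] rot [-0.0004 -0.0012 -0.0005] F [-0.3  0.3 -2.6] w 0.338
[ 0.00010099  0.00133779 -0.04903248] [ 0.00648622  0.0037568  -0.04764071] [ 0.01397136  0.0013614  -0.03634694] [ 0.01407785  0.00140346 -0.02234944]
[-4.49684393e-05  1.33797937e-03 -4.88283323e-02] [ 0.01491557  0.00139675 -0.02409932]
```

play_rows(
  slide=[
    [0.03,-0.1,0.2],
    [0.03,-0.1,0.3],
    [0.03,-0.1,0.4],
    [0.03,-0.1,0.45],
    [0.03,-0.1,0.45],
  ],
  delta_rot=[
    [0,0,0],
    [0,0,0],
    [0,0,0],
    [0,0,0],
    [0,0,0],
  ],
)

```text
time: 6.67
tool_pos: [0.6075, -0.1062, -0.0002]
tcp_rot: [-2.221, -2.22, -0.001]
wrist_force: [-0.5, 0.8, -1.7]
width: 0.342
```

```bash

python3 - <<'E'
from h import *
go(0.6065,-0.1062,0.001)
sideshot('s7',200,150,200,160,3.5)
go(0.6065,-0.1062,0.001)
E
```

```text
t 6.67 pos [ 6.075e-01 -1.062e-01 -2.000e-04] slide cm [ 0.   -0.1  -0.12] rot [-0.0006 -0.0012 -0.0004] F [-0.5  0.8 -1.7] w 0.342
t 6.72 pos [ 6.076e-01 -1.063e-01 -2.000e-04] slide cm [ 0.01 -0.11 -0.12] rot [-0.0003 -0.0011 -0.0004] F [ 0.4 -0.5 -2.6] w 0.335
```

View pics/s7.png

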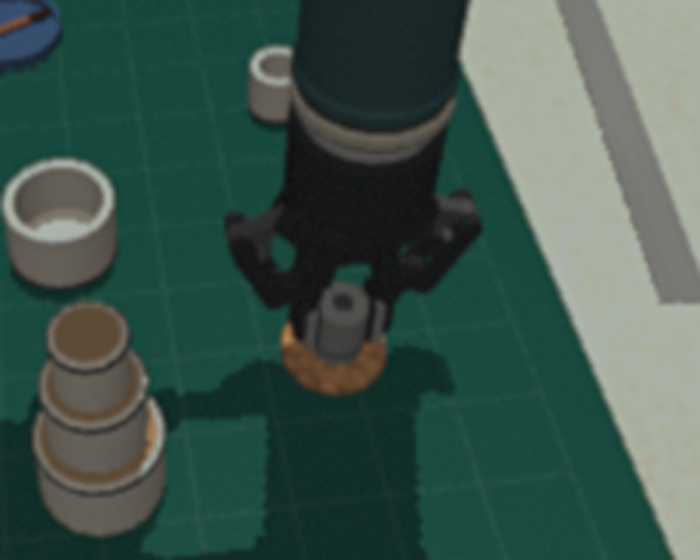

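play_rows(
  slide=[
    [0,-0.15,0.05],
    [0,-0.15,0.1],
    [0,-0.15,0.15],
    [0,-0.15,0.15],
  ],
  delta_rot=[
    [0,0,0],
    [0,0,0],
    [0,0,0],
    [0,0,0],
  ],
)

```text
time: 7.05
tool_pos: [0.6067, -0.1064, -0.0004]
tcp_rot: [-2.222, -2.221, -0.002]
wrist_force: [-1.9, 0.2, 5.3]
width: 0.341
```

play_rows(
  slide=[
    [0,0,0],
    [0,0,0],
    [0,0,0],
    [0,0,0],
    [0,0,0],
    [0,0,0],
    [0,0,-1],
    [0,0,-4],
    [0,0,-8],
    [0,0,-12],
    [0,0,-16],
    [0,0,-16],
  ],
  delta_rot=[
    [0,0,0],
    [0,0,0],
    [0,0,0],
    [0,0,0],
    [0,0,0],
    [0,0,0],
    [0,0,0],
    [0,0,0],
    [0,0,0],
    [0,0,0],
    [0,0,0],
    [0,0,0],
  ],
  hand=1,
)

```text
time: 8.05
tool_pos: [0.6129, -0.1079, 0.1711]
tcp_rot: [2.212, 2.211, 0.017]
wrist_force: [1.2, -0.4, 1.5]
width: 1.002
```

```bash

python3 - <<'E'
from h import *
go(0.468,-0.168,0.22)
s,p,W=wshot('w8')
m=(W[...,2]>.03)&(W[...,2]<.06)&(abs(W[...,0]-.606)<.03)&(abs(W[...,1]+.106)<.03); o=W[m]; print('weight',((o.min(0)+o.max(0))/2).round(4),np.median(o,axis=0).round(4),np.ptp(o,axis=0).round(3))
E
```

```text
t 8.05 pos [ 0.6129 -0.1079  0.1711] slide cm [ -6.03 -14.4   -5.13] rot [ 0.0177  0.0027 -0.0004] F [ 1.2 -0.4  1.5] w 1.002
weight [ 0.6081 -0.106   0.0399] [ 0.6081 -0.1045  0.0475] [0.029 0.029 0.02 ]
```

View pics/w8.png

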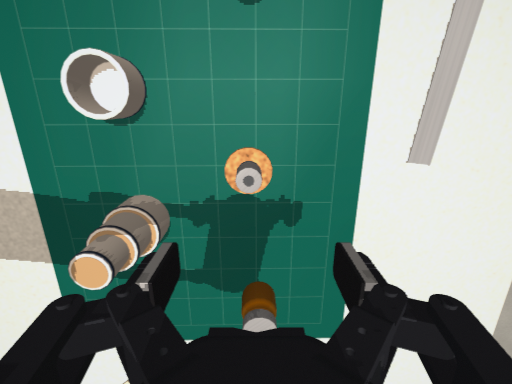

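play_rows(
  slide=[
    [-1.5,-3.6,-4],
    [-3,-7.2,-5],
    [-4.5,-10.8,-5],
    [-6,-14.4,-5],
    [-6,-14.4,-5],
    [-6,-14.4,-5],
    [-6,-14.4,-5],
  ],
  delta_rot=[
    [0.017,0.002,0],
    [0.017,0.002,0],
    [0.017,0.002,0],
    [0.017,0.002,0],
    [0.017,0.002,0],
    [0.017,0.002,0],
    [0.017,0.002,0],
  ],
)

```text
time: 8.68
tool_pos: [0.4665, -0.1673, 0.2152]
tcp_rot: [-2.222, -2.218, 0.002]
wrist_force: [0.1, -0.0, -0.5]
width: 0.999
```

```bash
cat >> h.py <<'E'
def stat(W,x,y,z,r,dz=.007):
    m=(abs(W[...,2]-z)<dz)&(np.hypot(W[...,0]-x,W[...,1]-y)<r); o=W[m]
    print('z%.3f'%z,len(o),'mid',((o.min(0)+o.max(0))/2).round(4),'ext',np.ptp(o,axis=0).round(4),'med',np.median(o,axis=0).round(4))
    # min enclosing circle of top-level pts
    c,r=cv2.minEnclosingCircle((o[:,:2]*1000).astype(np.float32)); print('   circ',np.round(c,1),round(r,1))
E
python3 - <<'E'
from h import *
go(0.4685,-0.1675,0.078)
s,p,W=wshot('w9')
for z,r in [(.128,.024),(.09,.032),(.048,.04)]: stat(W,.4685,-.1675,z,r)
E
```

```text
t 8.68 pos [ 0.4665 -0.1673  0.2152] slide cm [-0.02  0.24 13.72] rot [-0.0029 -0.0007 -0.0017] F [ 0.1 -0.  -0.5] w 0.999
z0.128 1188 mid [ 0.4685 -0.1669  0.1256] ext [0.0383 0.0379 0.0083] med [ 0.469  -0.166   0.1276]
   circ [ 468.5 -167.1] 19.5
z0.090 563 mid [ 0.4691 -0.1619  0.0899] ext [0.0516 0.0412 0.0136] med [ 0.4691 -0.1521  0.0895]
   circ [ 468.9 -167.5] 26.4
z0.048 468 mid [ 0.4693 -0.1604  0.0487] ext [0.0662 0.0478 0.0126] med [ 0.4705 -0.1489  0.0475]
   circ [ 469.2 -169.5] 33.3
```

View pics/w9.png

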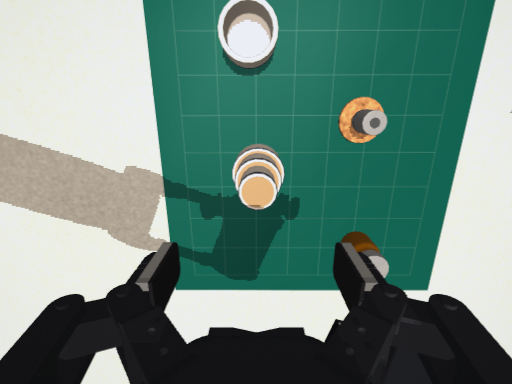

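play_rows(
  slide=[
    [0,0.05,3.5],
    [0,0.05,7],
    [0,0.05,10.5],
    [0,0.05,12.7],
    [0,0.05,13.7],
    [0,0.05,13.7],
    [0,0.05,13.7],
  ],
  delta_rot=[
    [0,0,0],
    [0,0,0],
    [0,0,0],
    [0,0,0],
    [0,0,0],
    [0,0,0],
    [0,0,0],
  ],
)

```text
time: 9.32
tool_pos: [0.4683, -0.1667, 0.0783]
tcp_rot: [-2.219, -2.22, 0.003]
wrist_force: [0.1, 0.2, 0.6]
width: 0.998
```

```bash

python3 - <<'E'
from h import *
go(0.467,-0.167,0.078)
sideshot('s9',150,170)
go(0.467,-0.167,0.078)
E
```

```text
t 9.32 pos [ 0.4683 -0.1667  0.0783] slide cm [-0.03 -0.13  0.03] rot [-0.0034 -0.001   0.0002] F [0.1 0.2 0.6] w 0.998
t 9.37 pos [ 0.4691 -0.1673  0.0795] slide cm [ 0.03 -0.21  0.15] rot [-0.001  0.    -0.   ] F [-0.  -0.1 -0.2] w 1.001
```

View pics/s9.png

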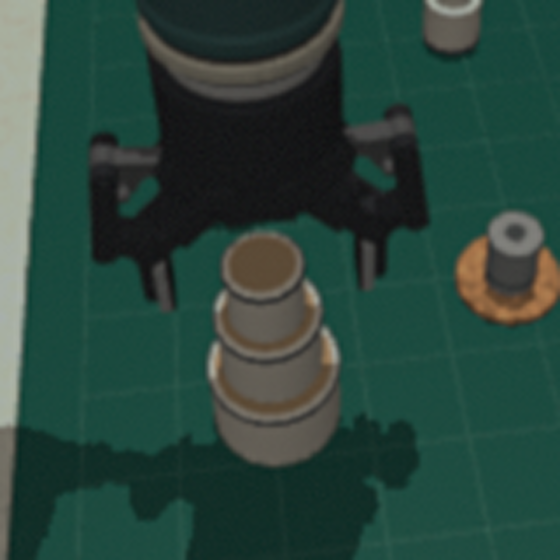

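play_rows(
  slide=[
    [0,-0.15,0.1],
    [0,-0.15,0.1],
    [0,-0.15,0.1],
    [0,-0.15,0.1],
    [0,-0.15,0.1],
    [0,-0.15,0.1],
    [0,-0.15,0.1],
    [0,-0.15,0.1],
    [0,-0.15,0.1],
    [0,-0.15,0.1],
  ],
  delta_rot=[
    [0,0,0],
    [0,0,0],
    [0,0,0],
    [0,0,0],
    [0,0,0],
    [0,0,0],
    [0,0,0],
    [0,0,0],
    [0,0,0],
    [0,0,0],
  ],
  hand=0,
  force=25,
)

```text
time: 10.2
tool_pos: [0.4681, -0.1677, 0.0797]
tcp_rot: [2.221, 2.221, -0.001]
wrist_force: [-2.2, -0.3, 6.4]
width: 0.436
```

```bash

python3 - <<'E'
from h import *
go(0.467,-0.167,0.078)
sideshot('s10',150,170)
s,p,W=wshot('w10')
stat(W,.4685,-.1675,.128,.024)
E
```

```text
t 10.2 pos [ 0.4681 -0.1677  0.0797] slide cm [ 0.07 -0.11  0.17] rot [ 0.0001  0.0007 -0.    ] F [-2.2 -0.3  6.4] w 0.436
z0.128 4807 mid [ 0.4687 -0.1673  0.128 ] ext [0.0433 0.0399 0.014 ] med [ 0.4689 -0.1639  0.1278]
   circ [ 468.5 -165.7] 23.2
```

View pics/s10.png

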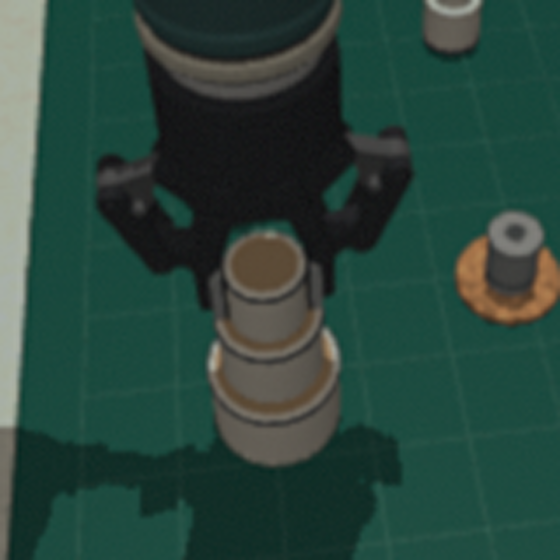

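View pics/w10.png

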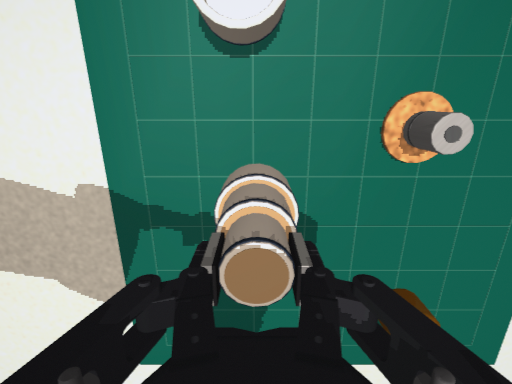

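play_rows(
  slide=[
    [0,0,-0.5],
    [0,0,-1.5],
    [0,0,-3.5],
    [0,0,-6],
    [3,2.5,-6.5],
    [6,5,-6.5],
    [9,7.5,-6.5],
    [12,10,-6.5],
    [15,12.5,-6.5],
    [16.5,14,-6.5],
    [16.5,14,-6.5],
    [16.5,14,-6.5],
  ],
  delta_rot=[
    [0,0,0],
    [0,0,0],
    [0,0,0],
    [0,0,0],
    [0,0,0],
    [0,0,0],
    [0,0,0],
    [0,0,0],
    [0,0,0],
    [0,0,0],
    [0,0,0],
    [0,0,0],
  ],
)

```text
time: 11.3
tool_pos: [0.6086, -0.0016, 0.1448]
tcp_rot: [2.218, 2.223, -0.001]
wrist_force: [0.4, 0.9, -1.7]
width: 0.437
```

```bash
cat >> h.py <<'E'
def tan_in_hand(p):
    C=cloud(p,p['hand_eye']); im=p['image'].astype(int)
    m=(im[...,0]-im[...,2]>25)&(abs(C[...,0])<.05)&(abs(C[...,1])<.05)&(C[...,2]<.0)&(C[...,2]>-.09)
    n,l,st,_=cv2.connectedComponentsWithStats(m.astype(np.uint8)); k=1+np.argmax(st[1:,4]); o=C[l==k]
    c,r=cv2.minEnclosingCircle((o[:,:2]*1000).astype(np.float32)); print('tan tool mm',np.round(c,1),'r',round(r,1),'z med',np.median(o[:,2]).round(4),'mean',o.mean(0).round(4),len(o))
E
python3 - <<'E'
from h import *
go(0.6095,.0977,0.14)
p=dict(np.load('w10.npz')); tan_in_hand(p)
s,p,W=wshot('w11'); tan_in_hand(p)
stat(W,.6095,.0977,.04,.026)
E
```

```text
t 11.3 pos [ 0.6086 -0.0016  0.1448] slide cm [9.93 0.11 0.47] rot [-0.      0.0009  0.0023] F [ 0.4  0.9 -1.7] w 0.437
tan tool mm [0.2 0.7] r 18.7 z med -0.0482 mean [ 0.0012  0.0008 -0.0482] 3529
tan tool mm [0.2 0.9] r 18.7 z med -0.0481 mean [ 0.0009  0.0008 -0.0481] 3472
z0.040 769 mid [0.611  0.0991 0.0378] ext [0.0371 0.037  0.0093] med [0.6111 0.1005 0.0394]
   circ [611.1  99.1] 18.8
```

View pics/w11.png

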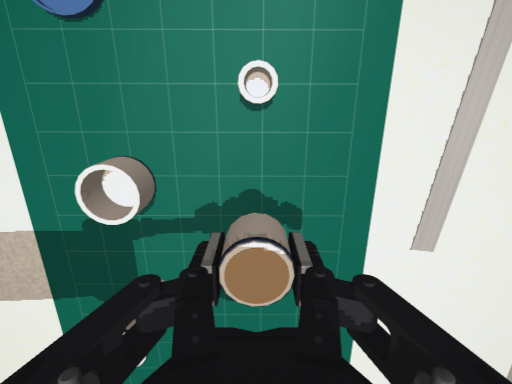

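play_rows(
  slide=[
    [3.5,0.05,0],
    [7,0.1,0],
    [10.05,0.16,0],
    [10.05,0.16,3],
    [10.05,0.16,6],
    [10.05,0.16,8.5],
    [10.05,0.16,9.8],
    [10.05,0.16,10],
    [10.05,0.16,10],
    [10.05,0.16,10],
  ],
  delta_rot=[
    [0,0,0],
    [0,0,0],
    [0,0,0],
    [0,0,0],
    [0,0,0],
    [0,0,0],
    [0,0,0],
    [0,0,0],
    [0,0,0],
    [0,0,0],
  ],
)

```text
time: 12.18
tool_pos: [0.6104, 0.0973, 0.0461]
tcp_rot: [2.22, 2.22, 0.001]
wrist_force: [-0.3, -0.7, -0.8]
width: 0.438
```

```bash
cat >> h.py <<'E'
def face(p,z0,z1,r,x0=0.,y0=0.,tol=.006):
    "fit cylinder radius r (axis tool z) to visible side points in tool frame, z range"
    C=cloud(p,p['hand_eye']); im=p['image'].astype(int)
    o=C[(C[...,2]>z0)&(C[...,2]<z1)]; c=np.array([x0,y0])
    for it in range(4):
        d=np.hypot(o[:,0]-c[0],o[:,1]-c[1]); q=o[(abs(d-r)<(tol if it<2 else .003))&(abs(o[:,1]-c[1])<.95*r)]
        c=least_squares(lambda c:np.hypot(q[:,0]-c[0],q[:,1]-c[1])-r,c,loss='soft_l1',f_scale=.0007).x
    print('face z',z0,z1,'n',len(q),'c mm',(c*1000).round(2),'rms',np.std(np.hypot(q[:,0]-c[0],q[:,1]-c[1])-r).round(5)); return c
E
python3 - <<'E'
from h import *
go(0.6095,.0977,0.03)
s,p,W=wshot('w12'); tan_in_hand(p)
C=cloud(p,p['hand_eye'])
for v in range(170,330,8): print(v,C[v,256].round(4),p['image'][v,256])
sideshot('s12',200,80)
E
```

```text
t 12.18 pos [0.6104 0.0973 0.0461] slide cm [ 0.04 -0.09  1.61] rot [ 0.0015  0.0009 -0.    ] F [-0.3 -0.7 -0.8] w 0.438
tan tool mm [0.4 0.9] r 18.6 z med -0.0481 mean [ 0.001   0.0007 -0.0481] 3493
170 [0.0317 0.0008 0.0458] [ 36 115  97]
178 [0.0257 0.0008 0.044 ] [ 36 115  97]
186 [0.0205 0.0008 0.0391] [140 128 117]
194 [0.0208 0.0008 0.0186] [143 132 120]
202 [0.019  0.0008 0.0071] [238 240 247]
210 [0.0011 0.0008 0.0376] [195 179 161]
218 [ 0.0191  0.0008 -0.0198] [140 128 117]
226 [ 0.0189  0.0008 -0.0299] [142 131 117]
234 [ 0.0189  0.0008 -0.0394] [118 109  99]
242 [ 0.0188  0.0009 -0.0474] [186 175 166]
250 [ 0.0153  0.0009 -0.0486] [146 112  78]
258 [ 0.0103  0.0009 -0.0476] [146 112  78]
266 [ 0.0067  0.0009 -0.0487] [146 112  78]
274 [ 0.0012  0.0008 -0.0473] [145 112  78]
282 [-0.0034  0.0008 -0.0474] [144 112  77]
290 [-0.0073  0.0008 -0.0485] [145 112  78]
298 [-0.012   0.0008 -0.0486] [144 110  76]
306 [-0.0188  0.0008 -0.0465] [ 97 104  96]
314 [-0.1073  0.0008  0.0448] [12 63 52]
322 [-0.116   0.0008  0.044 ] [12 63 52]
```

View pics/w12.png

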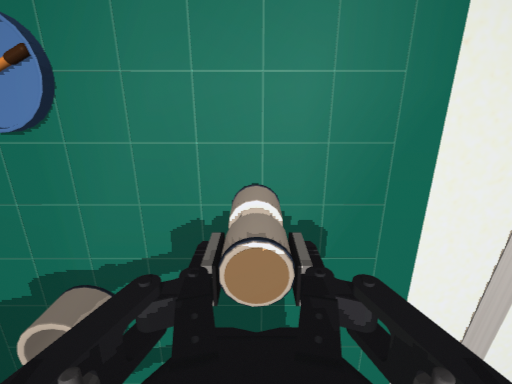

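View pics/s12.png

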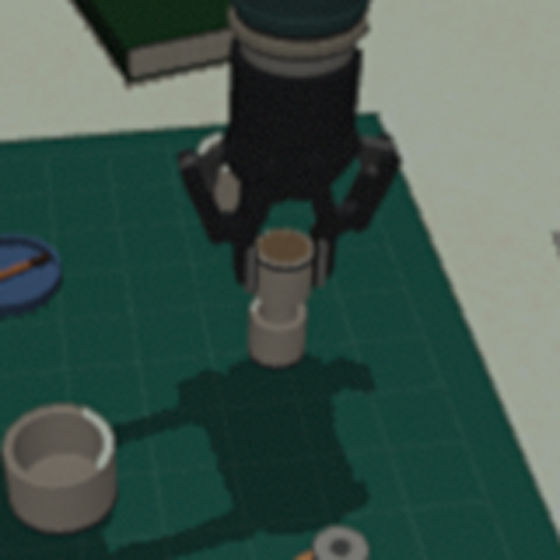

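```bash

python3 - <<'E'
from h import *
p=dict(np.load('w12.npz'))
face(p,-.045,-.013,.019); face(p,.010,.042,.019)
C=cloud(p,p['hand_eye'])
# rim: bright pts
im=p['image'].astype(int); m=(im.min(-1)>200)&(abs(C[...,0])<.03)&(abs(C[...,1])<.03)&(C[...,2]>0)&(C[...,2]<.015); print('rim z',np.median(C[m][:,2]))
E
```

```text
face z -0.045 -0.013 n 1426 c mm [0.07 1.07] rms 0.00028
face z 0.01 0.042 n 631 c mm [1.55 0.59] rms 0.00027
rim z 0.00659271509541455
```

play_rows(
  slide=[
    [0.15,-0.05,0.4],
    [0.15,-0.05,0.8],
    [0.15,-0.05,1.1],
    [0.15,-0.05,1.3],
    [0.15,-0.05,1.3],
    [0.15,-0.05,1.3],
  ],
  delta_rot=[
    [0,0,0],
    [0,0,0],
    [0,0,0],
    [0,0,0],
    [0,0,0],
    [0,0,0],
  ],
)

```text
time: 12.78
tool_pos: [0.6103, 0.0992, 0.0334]
tcp_rot: [2.219, 2.22, 0.002]
wrist_force: [0.3, -0.4, -1.1]
width: 0.436
```

```bash
cat >> h.py <<'E'
def rimz(p,lo,hi,r):
    C=cloud(p,p['hand_eye']); im=p['image'].astype(int); m=(im.min(-1)>190)&(np.hypot(C[...,0],C[...,1])<r)&(C[...,2]>lo)&(C[...,2]<hi); print('rim z',m.sum(),np.median(C[m][:,2]).round(4))
E
python3 - <<'E'
from h import *
go(0.6095,.0977,0.03)
s,p,W=wshot('w13'); tan_in_hand(p)
face(p,-.045,-.013,.019); face(p,0.0,.030,.019); rimz(p,-.02,.01,.024)
E
```

```text
t 12.78 pos [0.6103 0.0992 0.0334] slide cm [-0.15 -0.08  0.34] rot [0.0023 0.0008 0.0005] F [ 0.3 -0.4 -1.1] w 0.436
tan tool mm [0.6 0.9] r 18.5 z med -0.0481 mean [ 0.0008  0.0007 -0.0481] 3443
face z -0.045 -0.013 n 1446 c mm [0.07 1.05] rms 0.00029
face z 0.0 0.03 n 721 c mm [-0.33  0.7 ] rms 0.00028
rim z 65 -0.006
```

View pics/w13.png

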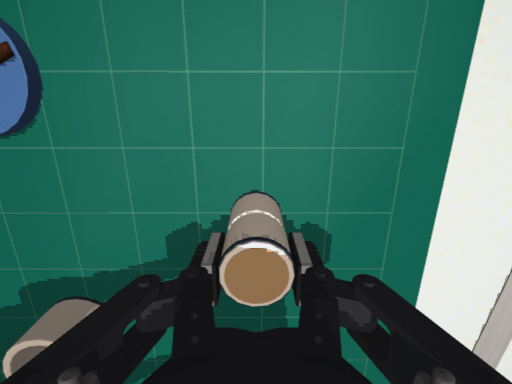

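play_rows(
  slide=[
    [-0.04,-0.03,0.1],
    [-0.04,-0.03,0.2],
    [-0.04,-0.03,0.3],
    [-0.04,-0.03,0.35],
    [-0.04,-0.03,0.35],
  ],
  delta_rot=[
    [0,0,0],
    [0,0,0],
    [0,0,0],
    [0,0,0],
    [0,0,0],
  ],
)

```text
time: 13.25
tool_pos: [0.61, 0.0988, 0.0299]
tcp_rot: [2.219, 2.22, 0.002]
wrist_force: [0.0, -0.1, -0.4]
width: 0.433
```

```bash

python3 - <<'E'
from h import *
go(0.6095,.0977,0.03)
s,p,W=wshot('w14'); tan_in_hand(p)
face(p,-.045,-.013,.019); face(p,-0.005,.027,.019); rimz(p,-.02,.01,.024)
E
```

```text
t 13.25 pos [0.61   0.0988 0.0299] slide cm [-0.11 -0.05 -0.01] rot [0.0023 0.0007 0.0004] F [ 0.  -0.1 -0.4] w 0.433
tan tool mm [0.2 0.7] r 18.6 z med -0.0481 mean [ 0.0008  0.0008 -0.0481] 3461
face z -0.045 -0.013 n 1427 c mm [0.07 1.05] rms 0.00029
face z -0.005 0.027 n 817 c mm [0.08 0.96] rms 0.00031
rim z 23 -0.0093
```

Aligned to ~0.1 mm. Lower to contact.

play_rows(
  slide=[
    [0,0,0.05],
    [0,0,0.1],
    [0,0,0.1],
  ],
  delta_rot=[
    [0,0,0],
    [0,0,0],
    [0,0,0],
  ],
)

```text
time: 13.55
tool_pos: [0.6104, 0.0989, 0.0297]
tcp_rot: [2.219, 2.22, 0.002]
wrist_force: [-2.5, 0.4, 4.0]
width: 0.438
```

play_rows(
  slide=[
    [0,0,0],
    [0,0,0],
    [0,0,0],
    [0,0,0],
    [0,0,0],
    [0,0,0],
    [0,0,0],
    [0,0,-1],
    [0,0,-3],
    [0,0,-6],
    [0,0,-9],
    [0,0,-9],
  ],
  delta_rot=[
    [0,0,0],
    [0,0,0],
    [0,0,0],
    [0,0,0],
    [0,0,0],
    [0,0,0],
    [0,0,0],
    [0,0,0],
    [0,0,0],
    [0,0,0],
    [0,0,0],
    [0,0,0],
  ],
  hand=1,
)

```text
time: 14.55
tool_pos: [0.6153, 0.0996, 0.128]
tcp_rot: [2.214, 2.215, 0.018]
wrist_force: [1.4, 0.2, 1.3]
width: 1.002
```

```bash

python3 - <<'E'
from h import *
d,w=go(0.467,-.1675,0.17)
s,p,W=wshot('w15')
z=s['tool_pos'][2]
for a,b in [(.004,.038),(.044,.076)]: face(p,z-b,z-a,.019)
E
```

```text
t 14.55 pos [0.6153 0.0996 0.128 ] slide cm [-26.7  -14.77  -4.45] rot [ 0.0154 -0.0008  0.0005] F [1.4 0.2 1.3] w 1.002
face z 0.08998976381162263 0.12398976381162263 n 271 c mm [-0.79 -5.77] rms 0.00027
face z 0.05198976381162264 0.08398976381162264 n 358 c mm [-0.62 -4.8 ] rms 0.00029
```

View pics/w15.png

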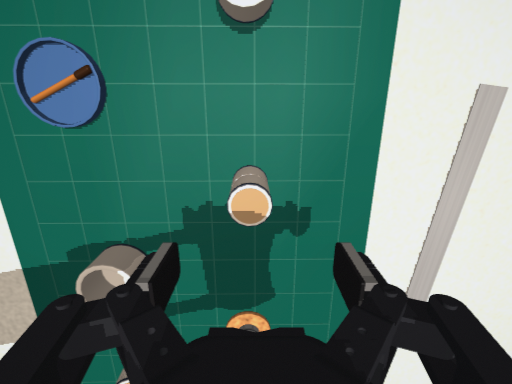

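play_rows(
  slide=[
    [-3.5,-2,-2.5],
    [-7,-4,-4.2],
    [-10.5,-6,-4.2],
    [-14,-8,-4.2],
    [-17.5,-9.8,-4.2],
    [-21,-11.7,-4.2],
    [-24,-13.3,-4.2],
    [-26.7,-14.8,-4.2],
    [-26.7,-14.8,-4.2],
    [-26.7,-14.8,-4.2],
    [-26.7,-14.8,-4.2],
    [-26.7,-14.8,-4.2],
  ],
  delta_rot=[
    [0.015,0,0],
    [0.015,0,0],
    [0.015,0,0],
    [0.015,0,0],
    [0.015,0,0],
    [0.015,0,0],
    [0.015,0,0],
    [0.015,0,0],
    [0.015,0,0],
    [0.015,0,0],
    [0.015,0,0],
    [0.015,0,0],
  ],
)

```text
time: 15.6
tool_pos: [0.4659, -0.1668, 0.1651]
tcp_rot: [-2.218, -2.221, 0.002]
wrist_force: [0.6, -0.1, -0.0]
width: 1.0
```

```bash

python3 - <<'E'
from h import *
d,w=go(0.467,-.1675,0.038)
s,p,W=wshot('w16')
stat(W,.4685,-.1675,.09,.032);stat(W,.4685,-.1675,.048,.04)
E
```

```text
t 15.6 pos [ 0.4659 -0.1668  0.1651] slide cm [-0.09  0.15 12.71] rot [-0.0027 -0.0011  0.0014] F [ 0.6 -0.1 -0. ] w 1.0
z0.090 2373 mid [ 0.4688 -0.1677  0.0879] ext [0.0518 0.0528 0.0089] med [ 0.4684 -0.1659  0.0898]
   circ [ 468.8 -167.6] 26.5
z0.048 634 mid [ 0.4695 -0.1582  0.0482] ext [0.0657 0.044  0.0136] med [ 0.4705 -0.1478  0.0476]
   circ [ 469.3 -169.3] 33.3
```

play_rows(
  slide=[
    [-0.08,0.19,3.5],
    [-0.08,0.19,7],
    [-0.08,0.19,10],
    [-0.08,0.19,12],
    [-0.08,0.19,12.7],
    [-0.08,0.19,12.7],
    [-0.08,0.19,12.7],
  ],
  delta_rot=[
    [0,0,0],
    [0,0,0],
    [0,0,0],
    [0,0,0],
    [0,0,0],
    [0,0,0],
    [0,0,0],
  ],
)

```text
time: 16.23
tool_pos: [0.4684, -0.1668, 0.0386]
tcp_rot: [-2.216, -2.223, 0.002]
wrist_force: [0.0, 0.5, 0.1]
width: 0.998
```

```bash

python3 - <<'E'
from h import *
s,p,W=wshot('w17'); tan_in_hand(p); go(.4678,-.1676,.038)
sideshot('s17',150,170)
go(.4678,-.1676,.038)
E
```

```text
tan tool mm [-1.3  0. ] r 25.5 z med -0.0513 mean [-0.0006 -0.     -0.0513] 6713
t 16.28 pos [ 0.4692 -0.1674  0.0395] slide cm [-0.02 -0.14  0.15] rot [-0.0005 -0.0001  0.003 ] F [0.8 0.2 0.3] w 0.995
t 16.33 pos [ 0.4695 -0.1677  0.04  ] slide cm [ 0.01 -0.17  0.2 ] rot [0.0005 0.0003 0.0027] F [ 0.   0.1 -0.5] w 0.996
```

View pics/s17.png

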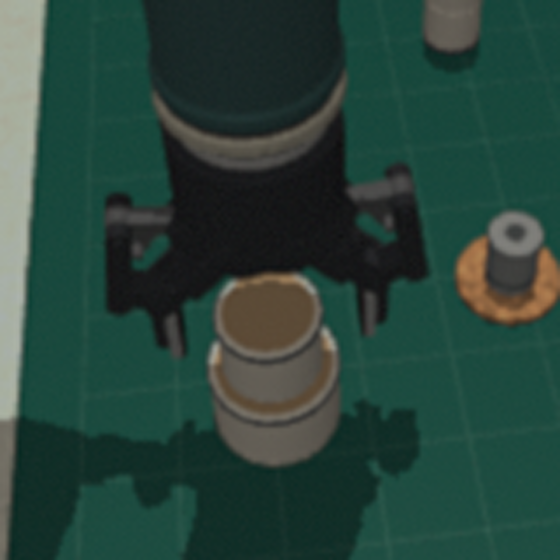

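play_rows(
  slide=[
    [0,-0.15,0.1],
    [0,-0.15,0.1],
    [0,-0.15,0.1],
    [0,-0.15,0.1],
    [0,-0.15,0.1],
    [0,-0.15,0.1],
    [0,-0.15,0.1],
    [0,-0.15,0.1],
    [0,-0.15,0.1],
  ],
  delta_rot=[
    [0,0,0],
    [0,0,0],
    [0,0,0],
    [0,0,0],
    [0,0,0],
    [0,0,0],
    [0,0,0],
    [0,0,0],
    [0,0,0],
  ],
  hand=0,
  force=28,
)

```text
time: 17.08
tool_pos: [0.4689, -0.1681, 0.0405]
tcp_rot: [2.217, 2.223, 0.001]
wrist_force: [-0.6, 1.2, 5.1]
width: 0.605
```

```bash

python3 - <<'E'
from h import *
s,p,W=wshot('w18'); tan_in_hand(p); go(.5,.17,.15)
sideshot('s18',150,170)
E
```

```text
tan tool mm [-0.2  0.8] r 25.6 z med -0.0493 mean [ 0.0007  0.0008 -0.0493] 6557
t 17.13 pos [ 0.4689 -0.1681  0.0406] slide cm [ 33.79   3.23 -10.97] rot [0.0024 0.0011 0.0027] F [-1.5  1.6  5.1] w 0.606
```

View pics/s18.png

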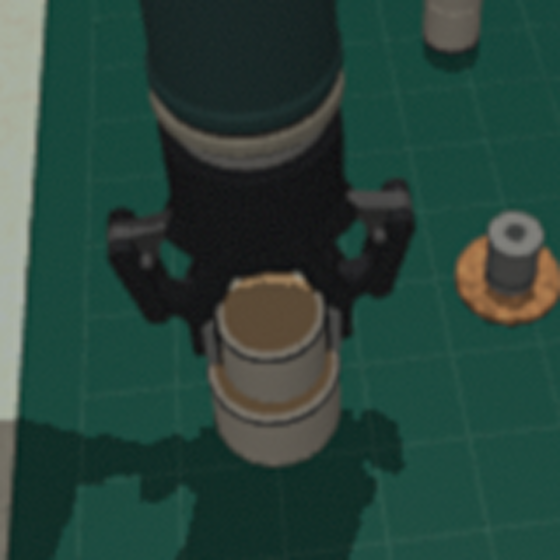

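play_rows(
  slide=[
    [0,0,-0.5],
    [0,0,-1.5],
    [0,0,-4],
    [0,0,-8],
    [2,1,-11],
    [6,2.5,-11],
    [10,4,-11],
    [14,5.6,-11],
    [18,7.3,-11],
    [22,8.9,-11],
    [26,10.5,-11],
    [30,12.1,-11],
  ],
  delta_rot=[
    [0,0,0],
    [0,0,0],
    [0,0,0],
    [0,0,0],
    [0,0,0],
    [0,0,0],
    [0,0,0],
    [0,0,0],
    [0,0,0],
    [0,0,0],
    [0,0,0],
    [0,0,0],
  ],
)

```text
time: 18.18
tool_pos: [0.5858, 0.1255, 0.1515]
tcp_rot: [2.216, 2.222, 0.003]
wrist_force: [0.6, 0.1, -0.7]
width: 0.606
```

```bash

python3 - <<'E'
from h import *
go(.606,.17,.15)
E
```

```text
t 18.18 pos [0.5858 0.1255 0.1515] slide cm [4.45 2.03 0.16] rot [0.0033 0.001  0.0027] F [ 0.6  0.1 -0.7] w 0.606
```

play_rows(
  slide=[
    [3,1,0],
    [4.5,2,0],
    [4.5,2,0],
    [4.5,2,0],
    [4.5,2,0],
  ],
  delta_rot=[
    [0,0,0],
    [0,0,0],
    [0,0,0],
    [0,0,0],
    [0,0,0],
  ],
)

```text
time: 18.6
tool_pos: [0.6051, 0.1699, 0.1517]
tcp_rot: [2.216, 2.222, 0.001]
wrist_force: [0.0, -1.2, -1.1]
width: 0.601
```

```bash

python3 - <<'E'
from h import *
go(.606,.17,.15)
s,p,W=wshot('w19'); tan_in_hand(p)
stat(W,.607,.2775,.044,.034)
C=cloud(p,p['hand_eye']); stat(C,.1075,.001,s['tool_pos'][2]-.044,.034,.008)
E
```

```text
t 18.6 pos [0.6051 0.1699 0.1517] slide cm [0.01 0.09 0.17] rot [0.0027 0.0017 0.0029] F [ 0.  -1.2 -1.1] w 0.601
tan tool mm [0. 1.] r 25.4 z med -0.0492 mean [ 0.0006  0.0009 -0.0492] 6537
z0.044 1129 mid [0.6082 0.2792 0.0415] ext [0.0511 0.0507 0.0088] med [0.6086 0.2824 0.0433]
   circ [608.3 279. ] 25.9
z0.108 1142 mid [0.1095 0.0031 0.1106] ext [0.0507 0.0511 0.0101] med [0.1127 0.0036 0.1082]
   circ [109.3   3.2] 25.9
```

View pics/w19.png

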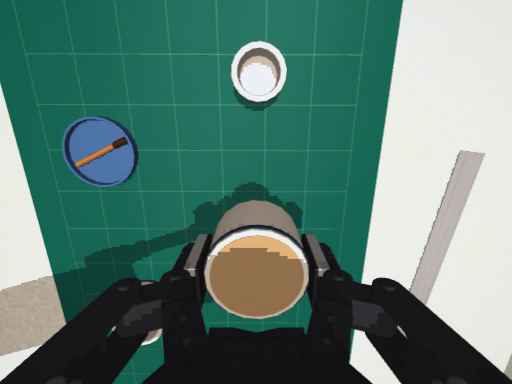

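play_rows(
  slide=[
    [3.5,0.1,0],
    [7,0.2,0],
    [11,0.2,0.5],
    [11,0.2,3],
    [11,0.2,6],
    [11,0.2,8.5],
    [11,0.2,9.8],
    [11,0.2,10.2],
    [11,0.2,10.2],
    [11,0.2,10.2],
  ],
  delta_rot=[
    [0,0,0],
    [0,0,0],
    [0,0,0],
    [0,0,0],
    [0,0,0],
    [0,0,0],
    [0,0,0],
    [0,0,0],
    [0,0,0],
    [0,0,0],
  ],
)

```text
time: 19.48
tool_pos: [0.6082, 0.2789, 0.0509]
tcp_rot: [2.218, 2.22, 0.004]
wrist_force: [-0.2, -0.2, -0.2]
width: 0.603
```

```bash

python3 - <<'E'
from h import *
go(.607,.2775,.037)
s,p,W=wshot('w20'); tan_in_hand(p)
face(p,-.045,-.011,.026); face(p,.012,.042,.026); rimz(p,-.005,.02,.031)
E
```

```text
t 19.48 pos [0.6082 0.2789 0.0509] slide cm [-0.14 -0.13  1.39] rot [0.0044 0.0009 0.0008] F [-0.2 -0.2 -0.2] w 0.603
tan tool mm [0.3 0.9] r 25.4 z med -0.0492 mean [ 0.0007  0.0008 -0.0492] 6548
face z -0.045 -0.011 n 1773 c mm [0.   1.09] rms 0.00025
face z 0.012 0.042 n 643 c mm [-0.12  0.01] rms 0.0002
rim z 304 0.0075
```

View pics/w20.png

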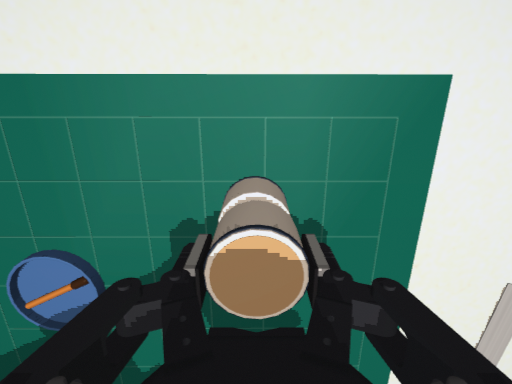

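play_rows(
  slide=[
    [-0.01,-0.1,0.4],
    [-0.01,-0.1,0.8],
    [-0.01,-0.1,1.1],
    [-0.01,-0.1,1.15],
    [-0.01,-0.1,1.15],
    [-0.01,-0.1,1.15],
  ],
  delta_rot=[
    [0.002,0,0],
    [0.002,0,0],
    [0.002,0,0],
    [0.002,0,0],
    [0.002,0,0],
    [0.002,0,0],
  ],
)

```text
time: 20.03
tool_pos: [0.6077, 0.2792, 0.0401]
tcp_rot: [2.218, 2.221, 0.003]
wrist_force: [0.3, -0.9, -1.1]
width: 0.6
```

```bash

python3 - <<'E'
from h import *
go(.607,.2775,.037)
s,p,W=wshot('w21'); tan_in_hand(p)
face(p,-.045,-.011,.026); face(p,.001,.034,.026); rimz(p,-.01,.01,.031)
E
```

```text
t 20.03 pos [0.6077 0.2792 0.0401] slide cm [-0.17 -0.07  0.31] rot [0.0035 0.0004 0.0012] F [ 0.3 -0.9 -1.1] w 0.6
tan tool mm [0.1 0.9] r 25.5 z med -0.0492 mean [ 0.0006  0.0009 -0.0492] 6526
face z -0.045 -0.011 n 1774 c mm [0.01 1.09] rms 0.00024
face z 0.001 0.034 n 874 c mm [-0.44  0.56] rms 0.00023
rim z 78 -0.0031
```

play_rows(
  slide=[
    [-0.04,-0.05,0.1],
    [-0.04,-0.05,0.2],
    [-0.04,-0.05,0.3],
    [-0.04,-0.05,0.3],
    [-0.04,-0.05,0.3],
  ],
  delta_rot=[
    [0.002,0,0],
    [0.002,0,0],
    [0.002,0,0],
    [0.002,0,0],
    [0.002,0,0],
  ],
)

```text
time: 20.5
tool_pos: [0.6072, 0.2788, 0.0369]
tcp_rot: [2.219, 2.222, 0.001]
wrist_force: [-0.3, -0.3, -1.7]
width: 0.601
```

```bash

python3 - <<'E'
from h import *
go(.607,.2775,.037)
s,p,W=wshot('w22'); tan_in_hand(p)
face(p,-.045,-.011,.026); face(p,-.003,.030,.026); rimz(p,-.012,.01,.031)
E
```

```text
t 20.5 pos [0.6072 0.2788 0.0369] slide cm [-0.13 -0.02 -0.01] rot [0.0014 0.0005 0.0012] F [-0.3 -0.3 -1.7] w 0.601
tan tool mm [0.2 0.9] r 25.3 z med -0.0492 mean [ 0.0007  0.0008 -0.0492] 6538
face z -0.045 -0.011 n 1766 c mm [0.01 1.08] rms 0.00024
face z -0.003 0.03 n 888 c mm [-0.06  1.1 ] rms 0.0002
rim z 23 -0.0064
```

play_rows(
  slide=[
    [0,0,0.05],
    [0,0,0.1],
    [0,0,0.1],
  ],
  delta_rot=[
    [0,0,0],
    [0,0,0],
    [0,0,0],
  ],
)

```text
time: 20.8
tool_pos: [0.6074, 0.2789, 0.0366]
tcp_rot: [2.219, 2.222, 0.002]
wrist_force: [-2.2, -0.5, 2.6]
width: 0.604
```

play_rows(
  slide=[
    [0,0,0],
    [0,0,0],
    [0,0,0],
    [0,0,0],
    [0,0,0],
    [0,0,0],
    [0,0,-0.5],
    [0,0,-1.5],
    [0,0,-4],
    [0,0,-7],
    [0,0,-10],
    [0,0,-10],
  ],
  delta_rot=[
    [0,0,0],
    [0,0,0],
    [0,0,0],
    [0,0,0],
    [0,0,0],
    [0,0,0],
    [0,0,0],
    [0,0,0],
    [0,0,0],
    [0,0,0],
    [0,0,0],
    [0,0,0],
  ],
  hand=1,
)

```text
time: 21.8
tool_pos: [0.6122, 0.2811, 0.1461]
tcp_rot: [2.215, 2.218, 0.022]
wrist_force: [1.6, 1.1, 1.1]
width: 1.002
```

```bash

python3 - <<'E'
from h import *
d,w=go(0.468,-.169,0.15)
s,p,W=wshot('w23')
z=s['tool_pos'][2]
for a,b in [(.005,.042),(.048,.084)]: face(p,z-b,z-a,.026)
E
```

```text
t 21.8 pos [0.6122 0.2811 0.1461] slide cm [-44.99 -14.47  -0.83] rot [ 0.0146 -0.005   0.0013] F [1.6 1.1 1.1] w 1.002
face z 0.10408490920597346 0.14108490920597347 n 285 c mm [-2.82 -5.51] rms 0.00023
face z 0.06208490920597347 0.09808490920597347 n 404 c mm [-2.37 -4.74] rms 0.00035
```

View pics/w23.png

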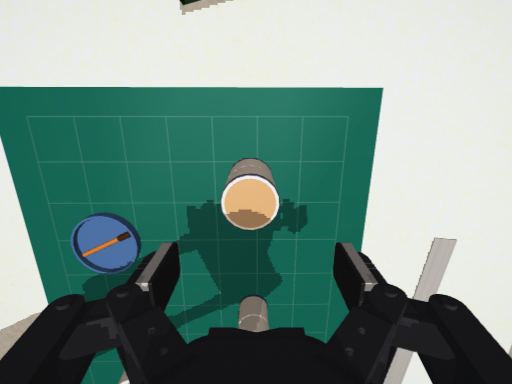

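play_rows(
  slide=[
    [-3.5,-1.1,-0.8],
    [-7.5,-2.4,-0.8],
    [-11.5,-3.7,-0.8],
    [-15.5,-5,-0.8],
    [-19.5,-6.3,-0.8],
    [-23.5,-7.6,-0.8],
    [-27.5,-8.9,-0.8],
    [-31.5,-10.2,-0.8],
    [-35.5,-11.5,-0.8],
    [-39.5,-12.8,-0.8],
    [-43,-13.9,-0.8],
    [-45,-14.4,-0.8],
  ],
  delta_rot=[
    [0.014,-0.004,0],
    [0.014,-0.004,0],
    [0.014,-0.004,0],
    [0.014,-0.004,0],
    [0.014,-0.004,0],
    [0.014,-0.004,0],
    [0.014,-0.004,0],
    [0.014,-0.004,0],
    [0.014,-0.004,0],
    [0.014,-0.004,0],
    [0.014,-0.004,0],
    [0.014,-0.004,0],
  ],
)

```text
time: 22.85
tool_pos: [0.4654, -0.1729, 0.1477]
tcp_rot: [-2.221, -2.22, 0.005]
wrist_force: [-0.3, -0.2, -0.2]
width: 0.998
```

```bash

python3 - <<'E'
from h import *
d,w=go(0.468,-.169,0.15)
E
```

```text
t 22.85 pos [ 0.4654 -0.1729  0.1477] slide cm [ 0.39  0.26 -0.23] rot [-0.0032  0.0013 -0.0009] F [-0.3 -0.2 -0.2] w 0.998
```

play_rows(
  slide=[
    [0.4,0.26,0],
    [0.4,0.26,0],
    [0.4,0.26,0],
  ],
  delta_rot=[
    [0,0,0],
    [0,0,0],
    [0,0,0],
  ],
)

```text
time: 23.1
tool_pos: [0.4678, -0.1683, 0.1475]
tcp_rot: [-2.221, -2.219, 0.005]
wrist_force: [-0.1, -0.2, -0.2]
width: 1.003
```

```bash

python3 - <<'E'
from h import *
d,w=go(0.468,-.169,-0.005)
s,p,W=wshot('w24')
stat(W,.469,-.169,.048,.039)
C=cloud(p,p['hand_eye']); stat(C,0,.001,s['tool_pos'][2]-.048,.039)
E
```

```text
t 23.1 pos [ 0.4678 -0.1683  0.1475] slide cm [-0.06  0.07 15.25] rot [-0.0035  0.0005 -0.0013] F [-0.1 -0.2 -0.2] w 1.003
z0.048 3194 mid [ 0.4692 -0.1697  0.0462] ext [0.0659 0.0667 0.0076] med [ 0.4692 -0.1677  0.0478]
   circ [ 469.1 -169.7] 33.6
z0.099 3194 mid [-0.0014  0.0018  0.1014] ext [0.0667 0.0659 0.0077] med [0.0006 0.0018 0.0997]
   circ [-1.4  1.7] 33.6
```

View pics/w24.png

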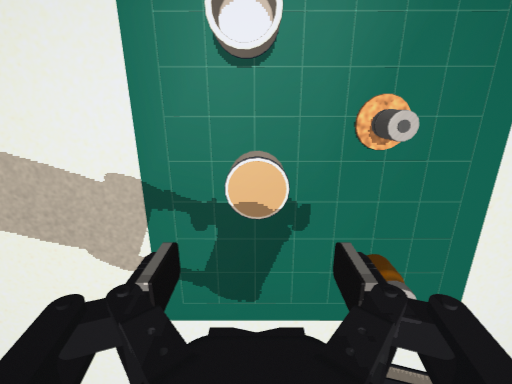

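play_rows(
  slide=[
    [-0.14,0.05,3.5],
    [-0.14,0.05,7],
    [-0.14,0.05,9.5],
    [-0.14,0.05,10.5],
    [-0.14,0.05,10.5],
    [-0.14,0.05,10.5],
  ],
  delta_rot=[
    [0,0,0],
    [0,0,0],
    [0,0,0],
    [0,0,0],
    [0,0,0],
    [0,0,0],
  ],
)

```text
time: 23.65
tool_pos: [0.4685, -0.1685, 0.0427]
tcp_rot: [-2.218, -2.221, 0.005]
wrist_force: [0.3, 0.1, 0.9]
width: 1.002
```

```bash

python3 - <<'E'
from h import *
d,w=go(0.468,-.169,-0.005)
s,p,W=wshot('w25');tan_in_hand(p)
C=cloud(p,p['hand_eye']); stat(C,0,.001,s['tool_pos'][2]-.048,.038,.005)
E
```

```text
t 23.65 pos [ 0.4685 -0.1685  0.0427] slide cm [-0.04 -0.03  4.77] rot [-0.0041  0.0003  0.0014] F [0.3 0.1 0.9] w 1.002
tan tool mm [-2.8  0.7] r 31.9 z med -0.0052 mean [-0.0009  0.0006 -0.0052] 6419
z-0.005 7517 mid [-0.0013  0.0005 -0.0039] ext [0.0673 0.0664 0.0071] med [ 0.0021  0.0008 -0.0051]
   circ [-1.2  0.5] 33.7
```

play_rows(
  slide=[
    [-0.1,-0.06,1.5],
    [-0.1,-0.06,3],
    [-0.1,-0.06,4.3],
    [-0.1,-0.06,4.7],
    [-0.1,-0.06,4.7],
    [-0.1,-0.06,4.7],
  ],
  delta_rot=[
    [0,0,0],
    [0,0,0],
    [0,0,0],
    [0,0,0],
    [0,0,0],
    [0,0,0],
  ],
)

```text
time: 24.2
tool_pos: [0.4702, -0.1707, -0.0017]
tcp_rot: [2.219, 2.221, -0.002]
wrist_force: [-0.0, -0.3, 0.2]
width: 1.001
```

```bash

python3 - <<'E'
from h import *
d,w=go(0.468,-.169,-0.005)
s,p,W=wshot('w26');tan_in_hand(p)
sideshot('s26',150,170)
E
```

```text
t 24.2 pos [ 0.4702 -0.1707 -0.0017] slide cm [ 0.17 -0.22  0.33] rot [0.0005 0.0023 0.0012] F [-0.  -0.3  0.2] w 1.001
tan tool mm [ 0.4 -1.3] r 32.6 z med -0.0496 mean [ 0.0017 -0.0012 -0.0496] 10929
```

View pics/s26.png

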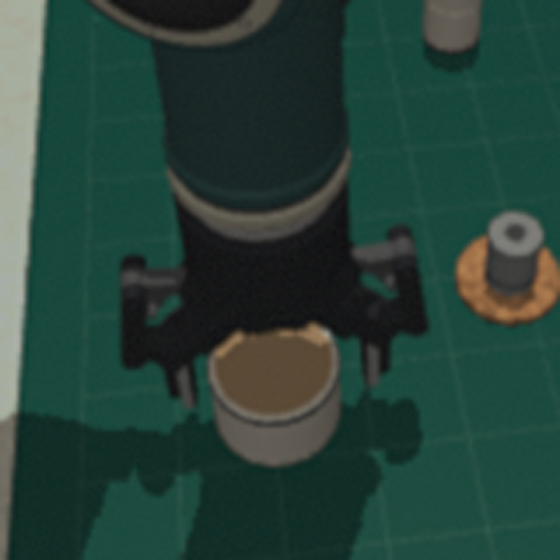

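View pics/w26.png

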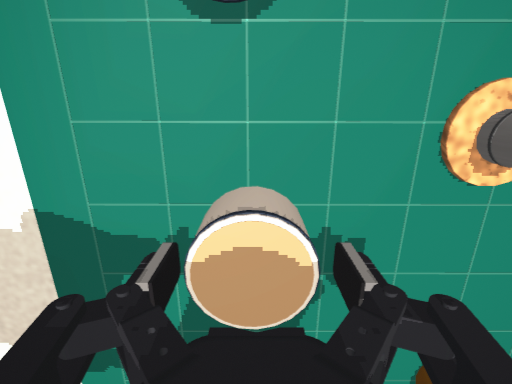

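play_rows(
  slide=[
    [0.1,-0.2,0.3],
    [0.1,-0.2,0.3],
    [0.1,-0.2,0.3],
  ],
  delta_rot=[
    [0,0,0],
    [0,0,0],
    [0,0,0],
  ],
)

```text
time: 24.55
tool_pos: [0.4685, -0.1699, -0.0042]
tcp_rot: [2.218, 2.221, -0.001]
wrist_force: [-1.0, 0.4, -0.5]
width: 1.002
```

play_rows(
  slide=[
    [0,0,0],
    [0,0,0],
    [0,0,0],
    [0,0,0],
    [0,0,0],
    [0,0,0],
    [0,0,0],
    [0,0,0],
  ],
  delta_rot=[
    [0,0,0],
    [0,0,0],
    [0,0,0],
    [0,0,0],
    [0,0,0],
    [0,0,0],
    [0,0,0],
    [0,0,0],
  ],
  hand=0,
  force=32,
)

```text
time: 25.22
tool_pos: [0.4685, -0.17, -0.0037]
tcp_rot: [2.218, 2.221, -0.001]
wrist_force: [-2.5, 1.7, 5.1]
width: 0.769
```

```bash

python3 - <<'E'
from h import *
d,w=go(0.456,-.119,0.09)
s,p,W=wshot('w27');tan_in_hand(p)
sideshot('s27',150,170)
E
```

```text
t 25.22 pos [ 0.4685 -0.17   -0.0037] slide cm [ 5.07 -1.23 -9.38] rot [0.0013 0.0026 0.001 ] F [-2.5  1.7  5.1] w 0.769
tan tool mm [0.  0.9] r 32.6 z med -0.0516 mean [ 0.0013  0.0009 -0.0516] 11064
```

View pics/s27.png

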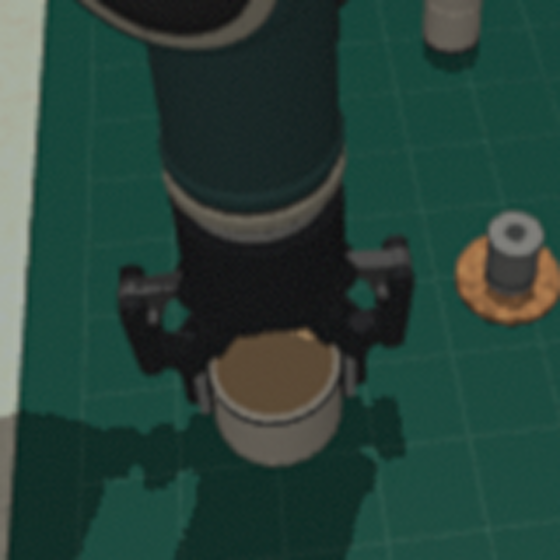

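play_rows(
  slide=[
    [0,0,-0.5],
    [0,0,-1.5],
    [0,0,-4.5],
    [0,0,-8.5],
    [0,0,-12],
    [3,-0.8,-13.4],
    [5,-1.2,-13.4],
    [5,-1.2,-13.4],
    [5,-1.2,-13.4],
    [5,-1.2,-13.4],
  ],
  delta_rot=[
    [0,0,0],
    [0,0,0],
    [0,0,0],
    [0,0,0],
    [0,0,0],
    [0,0,0],
    [0,0,0],
    [0,0,0],
    [0,0,0],
    [0,0,0],
  ],
)

```text
time: 26.15
tool_pos: [0.4561, -0.1197, 0.1302]
tcp_rot: [2.217, 2.221, -0.002]
wrist_force: [0.4, 0.1, -1.9]
width: 0.762
```

```bash

python3 - <<'E'
from h import *
go(.457,-.119,.13)
s,p,W=wshot('w28'); tan_in_hand(p)
stat(W,.457,-.009,.048,.041)
C=cloud(p,p['hand_eye']); stat(C,-.009-s['tool_pos'][1],.457-s['tool_pos'][0],s['tool_pos'][2]-.048,.041,.008)
E
```

```text
t 26.15 pos [ 0.4561 -0.1197  0.1302] slide cm [0.07 0.09 0.02] rot [0.0014 0.0031 0.0017] F [ 0.4  0.1 -1.9] w 0.762
tan tool mm [-0.8  1.1] r 32.5 z med -0.0515 mean [ 0.0014  0.0009 -0.0515] 11032
z0.048 1902 mid [ 0.4581 -0.0086  0.0457] ext [0.0657 0.0651 0.0094] med [ 0.4584 -0.0036  0.0474]
   circ [458.1  -8.8] 33.0
z0.082 1946 mid [0.1114 0.0021 0.0848] ext [0.0651 0.0657 0.0109] med [0.1171 0.0024 0.0825]
   circ [111.2   2.1] 33.0
```

View pics/w28.png

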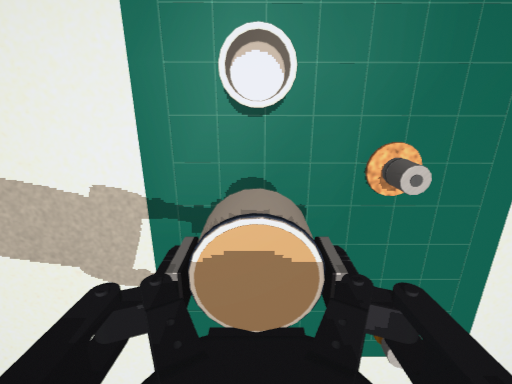

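play_rows(
  slide=[
    [3.5,0.05,0],
    [7,0.1,0],
    [11.15,0.1,0],
    [11.15,0.1,1.5],
    [11.15,0.1,4],
    [11.15,0.1,6.5],
    [11.15,0.1,7.5],
    [11.15,0.1,7.5],
    [11.15,0.1,7.5],
  ],
  delta_rot=[
    [0,0,0],
    [0,0,0],
    [0,0,0],
    [0,0.002,0],
    [0,0.002,0],
    [0,0.002,0],
    [0,0.002,0],
    [0,0.002,0],
    [0,0.002,0],
  ],
)

```text
time: 26.95
tool_pos: [0.4565, -0.0091, 0.0541]
tcp_rot: [-2.221, -2.221, 0.002]
wrist_force: [0.2, -0.1, -1.2]
width: 0.766
```

```bash

python3 - <<'E'
from h import *
go(.457,-.009,.0424)
s,p,W=wshot('w29'); tan_in_hand(p)
face(p,-.045,-.010,.033); face(p,.014,.042,.033); rimz(p,-.005,.02,.038)
E
```

```text
t 26.95 pos [ 0.4565 -0.0091  0.0541] slide cm [0.01 0.05 1.17] rot [-0.0014  0.0008  0.0002] F [ 0.2 -0.1 -1.2] w 0.766
tan tool mm [-0.4  1. ] r 32.3 z med -0.0515 mean [ 0.0014  0.0009 -0.0515] 11018
face z -0.045 -0.01 n 2056 c mm [-0.15  1.07] rms 0.00022
face z 0.014 0.042 n 636 c mm [-0.14  1.61] rms 0.00018
rim z 317 0.0066
```

View pics/w29.png

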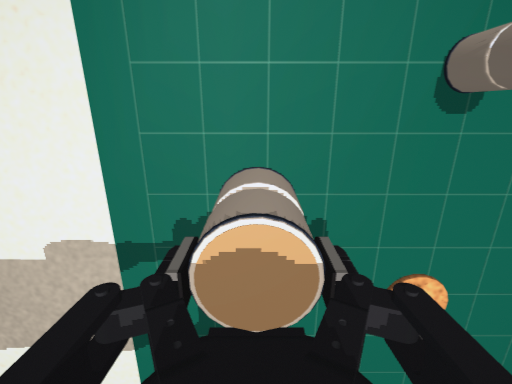

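Gap 12 mm; shift y +0.05 and lower 0.9 cm.

play_rows(
  slide=[
    [0,0.05,0.3],
    [0,0.05,0.6],
    [0,0.05,0.85],
    [0,0.05,0.9],
    [0,0.05,0.9],
    [0,0.05,0.9],
  ],
  delta_rot=[
    [0,0,0],
    [0,0,0],
    [0,0,0],
    [0,0,0],
    [0,0,0],
    [0,0,0],
  ],
)

```text
time: 27.5
tool_pos: [0.4583, -0.0092, 0.0463]
tcp_rot: [2.22, 2.22, 0.001]
wrist_force: [-0.4, 0.2, -1.7]
width: 0.768
```

```bash

python3 - <<'E'
from h import *
go(.457,-.009,.0424)
s,p,W=wshot('w30'); tan_in_hand(p)
face(p,-.045,-.010,.033); face(p,.004,.036,.033); rimz(p,-.01,.015,.038)
E
```

```text
t 27.5 pos [ 0.4583 -0.0092  0.0463] slide cm [ 0.02 -0.13  0.39] rot [0.0015 0.001  0.0001] F [-0.4  0.2 -1.7] w 0.768
tan tool mm [-0.4  1. ] r 32.3 z med -0.0515 mean [ 0.0014  0.0009 -0.0515] 11023
face z -0.045 -0.01 n 2060 c mm [-0.15  1.06] rms 0.00021
face z 0.004 0.036 n 834 c mm [-0.05 -0.2 ] rms 0.00018
rim z 141 -0.001
```

play_rows(
  slide=[
    [0,-0.12,0.1],
    [0,-0.12,0.2],
    [0,-0.12,0.3],
    [0,-0.12,0.3],
    [0,-0.12,0.3],
  ],
  delta_rot=[
    [0,0,0],
    [0,0,0],
    [0,0,0],
    [0,0,0],
    [0,0,0],
  ],
)

```text
time: 27.97
tool_pos: [0.457, -0.0092, 0.0432]
tcp_rot: [2.22, 2.22, 0.0]
wrist_force: [0.2, -0.1, -2.0]
width: 0.765
```

```bash

python3 - <<'E'
from h import *
go(.457,-.009,.0424)
s,p,W=wshot('w31'); tan_in_hand(p)
face(p,-.045,-.010,.033); face(p,.0,.032,.033); rimz(p,-.01,.015,.038)
E
```

```text
t 27.97 pos [ 0.457  -0.0092  0.0432] slide cm [0.02 0.   0.08] rot [0.0013 0.001  0.0001] F [ 0.2 -0.1 -2. ] w 0.765
tan tool mm [-0.3  1.1] r 32.3 z med -0.0515 mean [ 0.0014  0.0009 -0.0515] 11024
face z -0.045 -0.01 n 2061 c mm [-0.15  1.07] rms 0.00021
face z 0.0 0.032 n 875 c mm [-0.09  1.08] rms 0.00017
rim z 41 -0.0039
```

Aligned; gap ~1.5 mm.

play_rows(
  slide=[
    [0,0,0.05],
    [0,0,0.1],
    [0,0,0.12],
    [0,0,0.12],
  ],
  delta_rot=[
    [0,0,0],
    [0,0,0],
    [0,0,0],
    [0,0,0],
  ],
)

```text
time: 28.35
tool_pos: [0.4572, -0.0092, 0.0424]
tcp_rot: [2.22, 2.221, 0.001]
wrist_force: [-0.9, 0.7, 2.6]
width: 0.768
```

play_rows(
  slide=[
    [0,0,0],
    [0,0,0],
    [0,0,0],
    [0,0,0],
    [0,0,0],
    [0,0,0],
    [0,0,0],
    [0,0,-1],
    [0,0,-3],
    [0,0,-6],
    [0,0,-9],
    [0,0,-12],
  ],
  delta_rot=[
    [0,0,0],
    [0,0,0],
    [0,0,0],
    [0,0,0],
    [0,0,0],
    [0,0,0],
    [0,0,0],
    [0,0,0],
    [0,0,0],
    [0,0,0],
    [0,0,0],
    [0,0,0],
  ],
  hand=1,
)

```text
time: 29.35
tool_pos: [0.4566, -0.009, 0.1641]
tcp_rot: [2.22, 2.221, 0.0]
wrist_force: [0.9, 0.1, 0.1]
width: 1.002
```

play_rows(
  slide=[
    [0,0,-3],
    [0,0,-6],
    [-4,0,-8],
    [-8,0,-8],
    [-12,0,-8],
    [-16,0,-8],
    [-20,0,-8],
    [-20,0,-8],
    [-20,0,-8],
    [-20,0,-8],
  ],
  delta_rot=[
    [0,0,0],
    [0,0,0],
    [0,0,0],
    [0,0,0],
    [0,0,0],
    [0,0,0],
    [0,0,0],
    [0,0,0],
    [0,0,0],
    [0,0,0],
  ],
)

```text
time: 30.18
tool_pos: [0.4563, -0.2087, 0.2446]
tcp_rot: [2.222, 2.22, 0.001]
wrist_force: [0.4, 0.7, -1.1]
width: 1.002
```

```bash

python3 - <<'E'
from h import *
go(.457,-.2,.25)
s,p,W=wshot('w32')
t=read_camera('top');save('top32',t); si=read_camera('side');save('side32',si)
Wt=cloud(t); Ws=cloud(si)
for n,(x,y,h,r) in dict(L=(.458,-.0087,.046,.033),M=(.608,.279,.042,.026),S=(.611,.099,.038,.019)).items():
    for cn,X in(('top',Wt),('side',Ws),('wrist',W)):
        res=[]
        for a,b in [(.006,h-.003),(h+.006,2*h-.002)]:
            o=X[(X[...,2]>a)&(X[...,2]<b)]; c=np.array([x,y])
            for it in range(4):
                d=np.hypot(o[:,0]-c[0],o[:,1]-c[1]); q=o[abs(d-r)<(.006 if it<2 else .003)]
                if len(q)<15: break
                c=least_squares(lambda c:np.hypot(q[:,0]-c[0],q[:,1]-c[1])-r,c,loss='soft_l1',f_scale=.0007).x
            res.append(((c*1000).round(1),len(q)))
        print(n,cn,res)
w0=cloud(dict(np.load('top0.npz')))
for n,(x,y,z,r) in dict(jar=(.6166,-.2921,.072,.028),dish=(.4286,.199,.012,.045)).items():
    for X in (w0,Wt): 
        m=(X[...,2]>z-.006)&(np.hypot(X[...,0]-x,X[...,1]-y)<r); o=X[m]; print(n,o.mean(0).round(4),len(o))
stat(W,.6075,-.106,.048,.02)
E
```

```text
t 30.18 pos [ 0.4563 -0.2087  0.2446] slide cm [ 0.87  0.07 -0.54] rot [ 0.0011  0.0002 -0.0009] F [ 0.4  0.7 -1.1] w 1.002
L top [(array([458. ,  -8.7]), 5), (array([458. ,  -8.7]), 0)]
L side [(array([457. ,  -9.7]), 348), (array([457.2,  -9.6]), 399)]
L wrist [(array([458.2,  -8.7]), 367), (array([458.3,  -8.6]), 484)]
M top [(array([607.2, 278.7]), 74), (array([607.5, 278.9]), 74)]
M side [(array([606.5, 278.2]), 69), (array([607.5, 278.9]), 169)]
M wrist [(array([608., 279.]), 0), (array([608., 279.]), 0)]
S top [(array([610.1,  98.5]), 25), (array([610.3,  98.8]), 28)]
S side [(array([609.9,  98.7]), 141), (array([610.4,  98.6]), 150)]
S wrist [(array([611.,  99.]), 0), (array([611.,  99.]), 0)]
jar [ 0.6175 -0.2929  0.0727] 216
jar [ 0.6176 -0.2928  0.0727] 216
dish [0.4284 0.1987 0.0099] 553
dish [0.4276 0.1984 0.0098] 577
z0.048 506 mid [ 0.6071 -0.1069  0.0457] ext [0.0293 0.0282 0.0093] med [ 0.6061 -0.1068  0.0477]
   circ [ 607.3 -106.2] 15.2
```

View pics/side32.png

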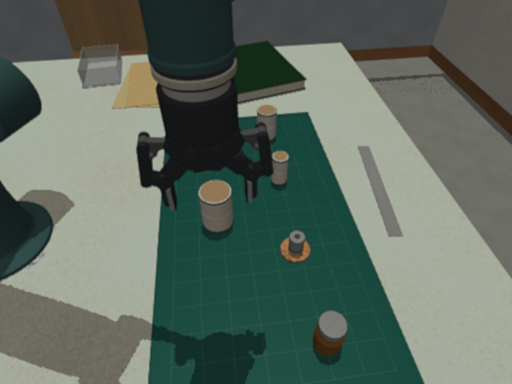

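View pics/top32.png

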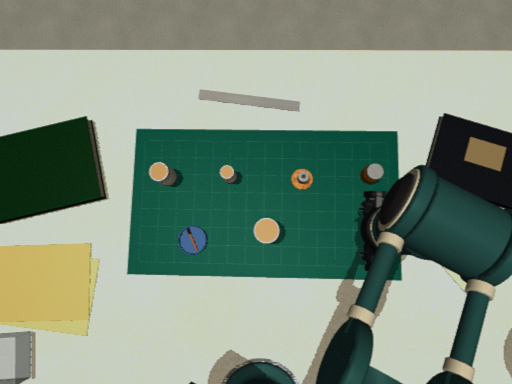

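```bash
python3 -c "
from h import *
print(finish_job())"
```

```text
the job is handed in; nothing more can be done
None
```

The job is handed in after about 30 s of robot time. The weight stands on the cork pad, and the small, medium and large pots sit mouth down on the upright pots of their own size. I placed them in that order and released each only once I felt light contact.

**Last checks, gripper clear of everything:**
- **Pairs:** the fits put upper and lower pot within about 0.5 mm of each other for the large and small pairs. The medium pair read 0.4 mm from the top camera, but 1.2 mm from the side camera.
- **Weight:** it stands about 1 mm from the pad's centre.
- **Bystanders:** the jar read within 0.1 mm of where it started. The dish read 0.9 mm off, which is within the cameras' accuracy; I never touched it.

**What disagreed with the description:** the open fingertips showed up about 30 mm behind the reported TCP. The text implies about 5 mm. I set the grasp heights from the camera measurements instead, and the grips and placements all held.

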